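Gauge the roll gap of the bench crusher

ROBOT

A 7-joint arm with a two-finger parallel gripper is mounted at the origin on the work surface. World frame = base frame: x ahead of the robot, y to its left, z up, the work surface at z = 0. Lengths are in m, angles in degrees, forces in N, time in s.
With the tool pointing down it reaches from about 0.4 to 0.875 m from the base axis. Payload 19.3 kg.
Tool frame: the origin (TCP) lies at the very end of the fingers, on their centre line; the grasp point (between the pads) lies 19 mm behind it; z points along the fingers, y is the direction in which the jaws open and shut (so a half turn about z gives the same grasp; the last joint's range is limited). The gripper opens to 85 mm and grips with 20 to 120 N. Pads are 22 mm wide; open, the fingers measure 114 mm over their backs; the gripper's body (76 mm by 85 mm) begins 54 mm behind the grasp point. The pads swing forward as they close: fully open they stand 13 mm farther back than shut.
Start: joints at [-80.97, 29.874, -2.08, 91.645, 1.215, 58.505, -6.463], TCP at [0.141, 0.609, 0.194] pointing down, gripper open.
Joint ranges: [-166.77, 166.77], [-17.47, 122.26], [-85.68, 81.53], [9.62, 139.38], [-72.42, 252.41], [9.2, 110.78], [-144.41, 144.41]. Speed limits (degrees/s): [108.29, 108.29, 136.94, 136.94, 172.46, 172.46, 172.46].

INTERFACE

Orientations are given as [roll, pitch, yaw] about the fixed x, y, z axes, in that order (R = Rz(yaw) Ry(pitch) Rx(roll)).
In Python, from rig import ctrl, cams gives the robot as it stands.
- The arm moves only by the tool play_rows, never from a script. Its argument "increments" is a list of rows, each a list of 3 entries, a list of its own where there are three numbers: the shift along the tool's x, y, z in mm, then the turn, a rotation vector about the tool's x, y, z in degrees, then the finger opening in mm, from 0 to 85.4. A call has 1 to 12 rows; each row shifts and turns the commanded pose from where the row before left it, along the tool's axes as they then stand; what a row does not reach is not made up. A row lasts 1/8 s, in which the tool goes at most 62.5 mm and 10.7 degrees, less where a joint would pass 70% of its speed; a pose out of reach is approached as far as the arm can. A call is refused whole if a number of a shift passes 62.5 or a number of a turn 10.7, either way. A call with a gripper value outside its range is refused whole. The fingers move at their own pace and stop on an object; "squeeze" is the grip in N (left out, the last holds). Time passes only in rows, so rows that do not move let the fingers close. It gives the time, the measured TCP pose, the force and the opening at its end, in the units of the state.
- ctrl.sense(): the state, without advancing time (a new reading comes with each control period).
- cams.camera(name): name is "scene" or "top"; returns the picture (480x640x3 uint8, blue, green, red); there is no depth.
- cams.camera_info(name): a dict with "fx", "fy", "cx", "cy" (pixels), "distortion" ([k1, k2, p1, p2, k3] as OpenCV has them; the pictures are not rectified), "extrinsics" (4x4, takes a point from world to camera coordinates). Camera axes: x right, y up, looking along -z (the intrinsics and any distortion apply to the point x, -y, -z); pixel columns grow to the right and rows downward; lengths in m; the calibration is good to about 2 mm. A picture is of the moment at which its call begins. camera_info takes no time and is no camera call.
- ctrl.job_done(): hands the job in, once; it reports no verdict.
The state is a dict: "time": time; "joint_pos": joint angles; "joint_vel": joint speeds; "joint_efforts": joint torques, N m; "position": TCP position; "tcp_rot": TCP orientation; "ft_force": force on the tool from outside, world axes, zero at the start; "torque": the same for the moment, N m; "grip_width": finger opening in m.
Only numpy, scipy, OpenCV 4.12 (cv2) and the standard library are available. Lean on these libraries where they do the work, as an engineer would, in place of code of your own. Each camera call takes 0.05 s, during which the arm holds its last target.

TASK

Find the gap between the two rolls of the bench crusher with the blade gauges in the wooden stand: try the thick red one first, lowering its blade straight down between the rolls by feel. If it slides in, leave it hanging there by its collar so that the setting can be read; if it jams do not force it, but put it back in its slot and hang the thin yellow one between the rolls instead. Press on the crusher only gently and leave everything else where it stands.

Things in the scene. Friction and masses are not known exactly. Their poses are not given: they have to be found in the camera images.
- crusher: blue bench roll crusher, hopper off, about 330 x 310 mm, fixed to the bench. Origin on the bench below the inner face of the fixed roll; x horizontal, from the fixed roll across the gap to the sprung roll; y along the rolls; z up. Side plates and posts at y = +-74 mm reach 175 mm, a gear guard at y = -110 mm 185 mm high, a flywheel at y = 119 mm 215 mm high. The rolls do not turn
- fixed_face (a point): inner face of the fixed roll at axis height (140 mm above the bench), mid-length; axes as the crusher's. Two steel rolls of 80 mm diameter, 120 mm long, side by side, tops 180 mm above the bench. The gap from this face to the other roll is unknown, 5.8 to 7.2 or 8.7 to 9.4 mm; its middle lies half the gap along +x. A gauge hung by its collar has the collar's underside 16 to 22 mm above the axes
- sprung_roll (a joint): how far the second roll (on the bearing blocks, 'blocks') has been pushed back along the crusher's x from its stop, m; 0 = on its stop; it does not tell the gap. A spring holds it on its stop with 15 N, then 8 N/mm. Pressing a gauge against either roll with more than 25 N, or pushing this roll back more than 1 mm, is forcing it
- stand: wooden gauge stand, 80 mm (x) x 170 mm (y) x 62 mm high, fixed to the bench, origin on the bench under its centre. Two equal slots through its top, 12 mm (x) by 30 mm (y), at x = 0, y = +-45 mm; each gauge stands with its blade in a slot and its collar on the top. Which gauge is in which slot varies
- thick_grip (a point): red blade gauge, 132 mm tall, 0.11 to 0.18 kg: blade 8 mm thick (its x), 25 mm wide (its y), 50 mm long, square-ended, pointing down from a collar 18 x 40 mm, 12 high; above it a red grip 16 mm (x) by 34 mm (y), 70 mm tall. This point is the centre of the grip, 47 mm above the collar's underside, 97 mm above the blade's tip; balance point 9 mm above the collar's underside; axes the gauge's
- thin_grip (a point): yellow blade gauge, 132 mm tall, 0.09 to 0.14 kg: blade 5 mm thick (its x), 25 mm wide (its y), 50 mm long, square-ended, pointing down from a collar 18 x 40 mm, 12 high; above it a yellow grip 16 mm (x) by 34 mm (y), 70 mm tall. This point is the centre of the grip, 47 mm above the collar's underside, 97 mm above the blade's tip; balance point 14 mm above the collar's underside; axes the gauge's
- thick_tip (a point): centre of the lower end of the red gauge's blade
- thin_tip (a point): centre of the lower end of the yellow gauge's blade
- thick_collar (a point): centre of the underside of the red gauge's collar
- thin_collar (a point): centre of the underside of the yellow gauge's collar
- beaker_a: bystander: glass beaker, 70 mm across, 95 mm high, origin under its centre
- beaker_b: bystander: glass beaker, 84 mm across, 110 mm high, origin under its centre
- bottle: bystander: white jar with a blue cap, 72 mm across, 150 mm high, origin under its centre
- cup: bystander: white ceramic cup, 72 mm across, 85 mm high, origin under its centre
- hopper: bystander: steel hopper of the crusher, about 175 x 130 x 100 mm, origin under its centre
- wrench: bystander: wrench, 190 mm, lying on the bench
- brush: bystander: cleaning brush, 180 mm, lying on the bench
Not all that is in view belongs to the job. Leave any pink or purple look-alike of the part that bears thick_grip alone.

How it is judged:
By the outcome, as a careful person would: the job done as asked, in the order asked, and still so for the second after the job is handed in, with the robot touching nothing.
It also fails if it takes over 69 s, if anything falls off the work surface, if the arm or the gripper's body presses on something with over 40 N, if the wrist force passes 120 N, or if a joint passes its speed limit or range.

## Working session

There is one attempt and no reset: what is moved stays moved. The work goes in short steps, Python scripts to look and compute and a tool call to move; the robot and the scene stay as the last step left them, time stands still between calls to the robot, and variables do not carry over. Pictures are saved under pics/ and viewed, and the job is handed in when it is done.

Besides the shell and the picture viewer there is one more tool, called after "Request:" by a JSON object that holds its "api" and its "payload". play_rows: Moves the arm, as the interface text tells. Its arguments: {"type":"object","properties":{"increments":{"type":"array"},"squeeze":{"type":"number"}},"required":["increments"]}

```bash
ls; mkdir -p pics
python3 - <<'E'
from rig import ctrl, cams
import cv2,json
for n in("scene","top"):
    im=cams.camera(n); cv2.imwrite(f"pics/{n}0.png",im)
    i=cams.camera_info(n); print(n,i)
print(ctrl.sense())
E
```

```text
pics
scene {'fx': 462.67555038624835, 'fy': 462.67555038624835, 'cx': 322.75940063291546, 'cy': 233.11552600547748, 'distortion': array([0.00201063, 0.        , 0.        , 0.        , 0.        ]), 'extrinsics': array([[-0.21232466,  0.97713555, -0.0111518 ,  0.1330977 ],
       [-0.82788948, -0.17380833,  0.53328198,  0.39933067],
       [ 0.5191505 ,  0.12246138,  0.84586404, -1.5133153 ],
       [ 0.        ,  0.        ,  0.        ,  1.        ]])}
top {'fx': 614.468082190817, 'fy': 614.468082190817, 'cx': 315.2453320954316, 'cy': 236.88275309526134, 'distortion': array([-0.16769038,  0.        ,  0.        ,  0.        ,  0.        ]), 'extrinsics': array([[-0.01361183, -0.99988007, -0.00738691,  0.01963319],
       [ 0.99606071, -0.01420647,  0.08752846, -0.56828874],
       [-0.0876229 , -0.00616638,  0.99613463, -1.60526735],
       [ 0.        ,  0.        ,  0.        ,  1.        ]])}
{'time': 0.1, 'joint_pos': array([-80.9704739 ,  29.90347277,  -2.08060771,  91.66778702,
         1.21537702,  58.50601344,  -6.46146077]), 'joint_vel': array([ 0.06592598, -0.06448157,  0.00185977, -0.04705408,  0.11210593,
        0.06792882, -0.06396988]), 'joint_efforts': array([ 2.50005258e-03, -9.28466392e+01,  1.98338538e+00, -3.70529437e+01,
        1.81267230e-02,  5.58318352e-03, -1.46548842e-05]), 'position': array([0.14111791, 0.60853354, 0.1932252 ]), 'tcp_rot': array([-1.79945012e+02,  4.83587036e-03,  1.66948814e+02]), 'ft_force': array([-0.58620442, -0.13697369,  0.7436724 ]), 'torque': array([-0.0161167 ,  0.00113651,  0.01343309]), 'grip_width': 0.08534478752945067}
```

View pics/scene0.png

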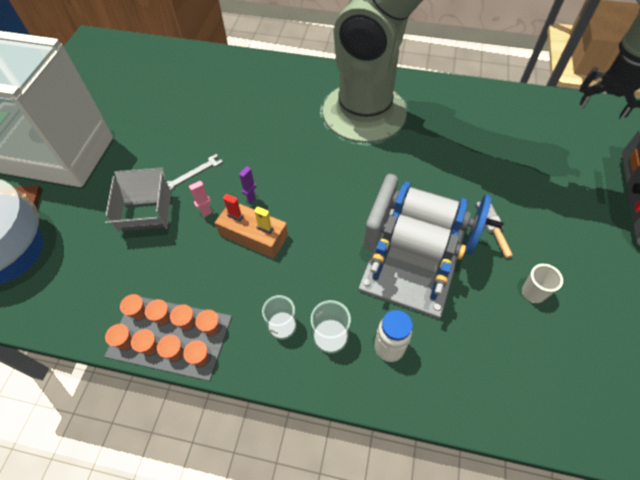

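View pics/top0.png

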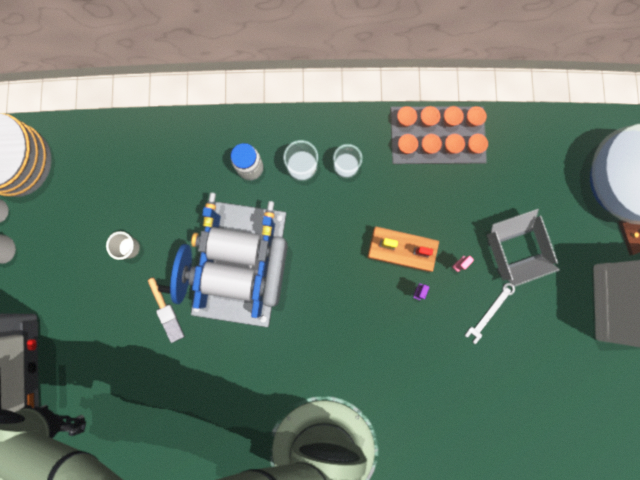

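```bash
cat > h.py <<'E'
import numpy as np, cv2
from rig import ctrl, cams
F=np.diag([1,-1,-1.])
def ray(n,px):
    i=cams.camera_info(n);K=np.array([[i['fx'],0,i['cx']],[0,i['fy'],i['cy']],[0,0,1]])
    u=cv2.undistortPoints(np.array(px,float).reshape(-1,1,2),K,i['distortion']).reshape(-1,2)
    E=i['extrinsics'];R=E[:3,:3];t=E[:3,3]
    d=(np.c_[u,np.ones(len(u))]@F)@R
    return -R.T@t, d/np.linalg.norm(d,axis=1)[:,None]
def plane(n,px,z):
    o,d=ray(n,px); return o+d*((z-o[2])/d[:,2])[:,None]
def two(p1,p2,n1='scene',n2='top'):
    o1,d1=ray(n1,p1);o2,d2=ray(n2,p2);out=[]
    for a,b in zip(d1,d2):
        s=np.linalg.lstsq(np.c_[a,-b],o2-o1,rcond=None)[0]
        P,Q=o1+a*s[0],o2+b*s[1]; out.append([*(P+Q)/2,np.linalg.norm(P-Q)])
    return np.array(out)
def proj(n,P):
    i=cams.camera_info(n);K=np.array([[i['fx'],0,i['cx']],[0,i['fy'],i['cy']],[0,0,1]])
    E=i['extrinsics'];P=np.atleast_2d(P).astype(float)
    c=(P@E[:3,:3].T+E[:3,3])@F
    return cv2.projectPoints(c,np.zeros(3),np.zeros(3),K,i['distortion'])[0].reshape(-1,2)
def crop(im,x,y,w,h,s,name):
    c=cv2.resize(im[y:y+h,x:x+w],None,fx=s,fy=s,interpolation=cv2.INTER_CUBIC); cv2.imwrite(name,c)
E
python3 - <<'E'
from h import *
t=cv2.imread('pics/top0.png');s=cv2.imread('pics/scene0.png')
crop(t,360,220,120,85,6,'pics/c1.png')
crop(t,160,185,140,145,4,'pics/c2.png')
crop(s,180,155,120,110,5,'pics/c3.png')
crop(s,350,165,160,160,3.75,'pics/c4.png')
E
```

```text
(no output)
```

View pics/c1.png

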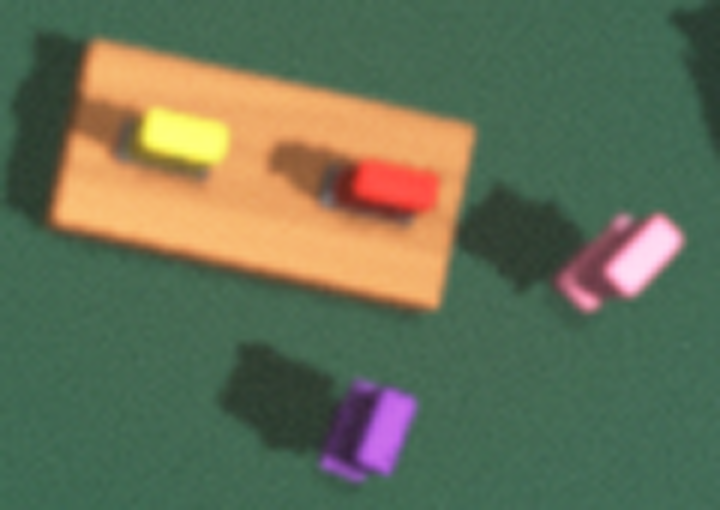

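View pics/c2.png

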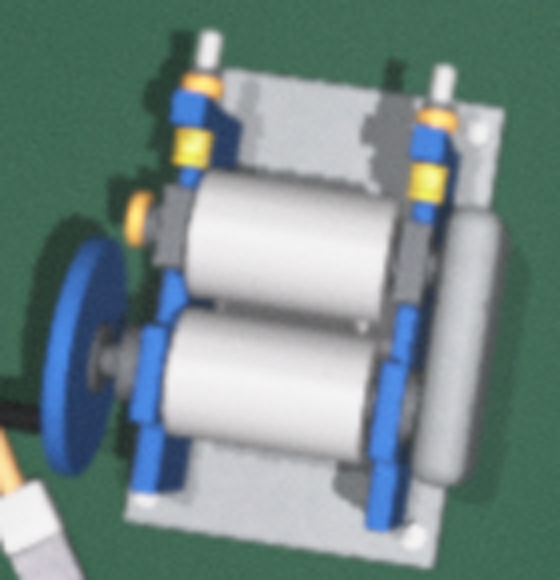

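View pics/c3.png

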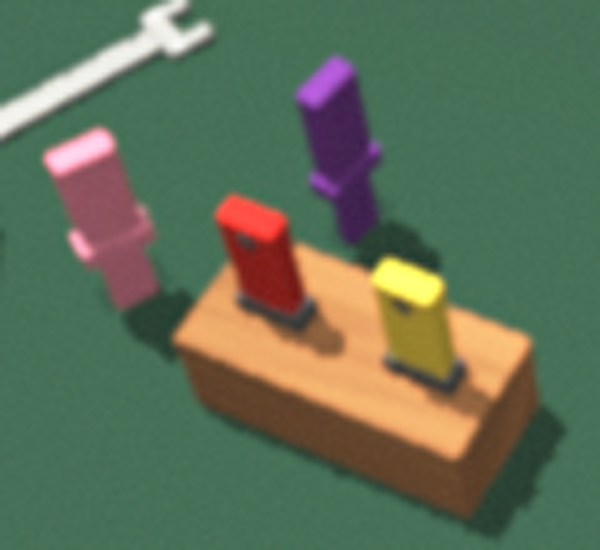

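View pics/c4.png

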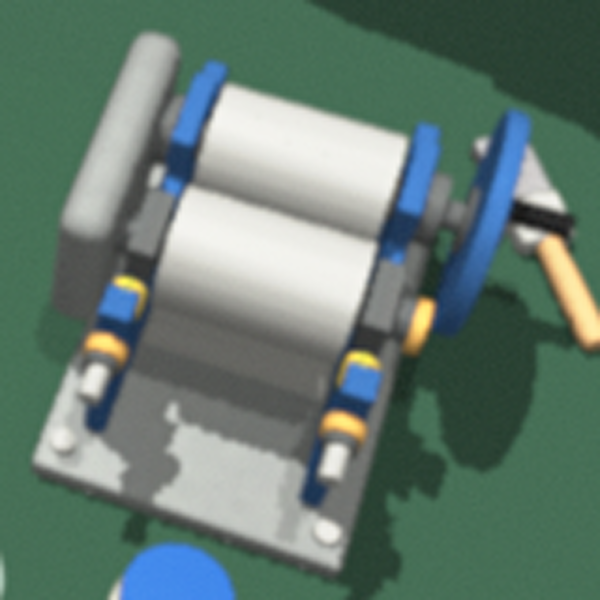

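Run:
```python
from h import *
t=cv2.imread('pics/top0.png');s=cv2.imread('pics/scene0.png')
for n in('top','scene'): print(n,ray(n,[[320,240]])[0].round(3))
def blobs(im,lo,hi,box,name):
    h=cv2.cvtColor(im,cv2.COLOR_BGR2HSV);m=cv2.inRange(h,np.array(lo),np.array(hi))
    x,y,w,hh=box;mm=np.zeros_like(m);mm[y:y+hh,x:x+w]=m[y:y+hh,x:x+w]
    c=max(cv2.findContours(mm,0,2)[0],key=cv2.contourArea)
    r=cv2.minAreaRect(c);M=cv2.moments(mm,True)
    print(name,r,'cent',M['m10']/M['m00'],M['m01']/M['m00'],M['m00']);return r,mm,(M['m10']/M['m00'],M['m01']/M['m00'])
rt=blobs(t,(0,150,190),(6,255,255),(405,235,40,30),'red top')
yt=blobs(t,(24,120,190),(34,255,255),(375,230,40,30),'yel top')
rs=blobs(s,(0,150,190),(6,255,255),(215,185,40,40),'red scene')
ys=blobs(s,(24,120,190),(34,255,255),(245,195,40,40),'yel scene')
for a,b in((rt,rs),(yt,ys)):
    print(plane('top',[a[2]],.144),plane('scene',[b[2]],.144),two([b[2]],[a[2]]))
    bx=plane('top',cv2.boxPoints(a[0]),.144);print(bx.round(4))
# stand top by orange
w=blobs(t,(8,100,120),(20,255,255),(360,220,90,60),'stand top')
bx=plane('top',cv2.boxPoints(w[0]),.062);print(bx.round(4),bx.mean(0))
for i in range(4):
    d=bx[(i+1)%4]-bx[i];print(np.linalg.norm(d),np.degrees(np.arctan2(d[1],d[0])))
```

```text
top [0.426 0.002 1.649]
scene [1.144 0.125 1.069]
red top ((425.5961608886719, 250.51922607421875), (13.532013893127441, 6.275716304779053), 11.309932708740234) cent 425.6511627906977 250.51162790697674 86.0
yel top ((390.44232177734375, 242.28846740722656), (13.924245834350586, 7.0601806640625), 11.309932708740234) cent 390.35714285714283 242.26530612244898 98.0
red scene ((229.637939453125, 198.15516662597656), (13.184369087219238, 6.127945899963379), 21.801406860351562) cent 229.68354430379748 198.18987341772151 79.0
yel scene ((260.9655456542969, 211.08621215820312), (13.741456031799316, 6.4993367195129395), 21.801406860351562) cent 261.1058823529412 211.09411764705882 85.0
[[ 0.52044666 -0.26061947  0.144     ]] [[ 0.52425237 -0.25757043  0.144     ]] [[ 0.5205422  -0.26080613  0.13823932  0.00169101]]
[[ 0.5164 -0.2423  0.144 ]
 [ 0.5315 -0.2458  0.144 ]
 [ 0.5245 -0.2787  0.144 ]
 [ 0.5093 -0.2752  0.144 ]]
[[ 0.54210761 -0.17366541  0.144     ]] [[ 0.54587445 -0.16990222  0.144     ]] [[ 0.54221491 -0.17310944  0.13798593  0.00259038]]
[[ 0.5371 -0.1552  0.144 ]
 [ 0.5542 -0.159   0.144 ]
 [ 0.547  -0.1926  0.144 ]
 [ 0.5299 -0.1887  0.144 ]]
stand top ((403.3504638671875, 248.804931640625), (66.73905181884766, 32.3154182434082), 12.72435474395752) cent 402.85544125609096 249.08825121819166 1847.0
[[ 0.5105 -0.1223  0.062 ]
 [ 0.5923 -0.1426  0.062 ]
 [ 0.5515 -0.312   0.062 ]
 [ 0.4697 -0.2909  0.062 ]] [ 0.53098962 -0.21695272  0.062     ]
0.08418896302767032 -13.91197107212647
0.1743080312027303 -103.53616198162202
0.08440473371710586 165.5370480188099
0.17349512216036994 76.39562942446346
```

Run:
```python
from h import *
t=cv2.imread('pics/top0.png')
g=cv2.cvtColor(t,cv2.COLOR_BGR2GRAY).astype(float)
# columns profile at several columns, across rolls
for c in (208,214,220,228,236,244,250):
    print(c,[int(v) for v in g[222:304,c]])
s=cv2.imread('pics/scene0.png')
hsv=cv2.cvtColor(t,cv2.COLOR_BGR2HSV)
```

```text
208 [237, 226, 218, 214, 176, 126, 119, 111, 102, 100, 107, 126, 134, 146, 162, 185, 203, 213, 225, 232, 236, 237, 236, 235, 234, 233, 230, 227, 222, 218, 208, 204, 196, 185, 170, 147, 119, 83, 61, 75, 114, 143, 160, 177, 190, 200, 210, 220, 224, 228, 230, 232, 234, 239, 242, 242, 242, 242, 240, 238, 238, 236, 234, 232, 228, 222, 216, 211, 202, 190, 174, 151, 127, 131, 143, 147, 150, 156, 166, 169, 169, 171]
214 [63, 64, 65, 61, 71, 100, 132, 160, 178, 188, 203, 210, 221, 224, 226, 230, 233, 236, 239, 241, 243, 242, 242, 239, 238, 237, 235, 232, 228, 224, 220, 216, 206, 199, 188, 174, 152, 125, 116, 109, 115, 127, 145, 163, 178, 191, 199, 213, 219, 224, 225, 229, 231, 235, 240, 241, 243, 242, 242, 240, 239, 237, 236, 233, 231, 226, 225, 217, 211, 202, 189, 175, 155, 146, 166, 179, 194, 200, 201, 199, 201, 202]
220 [148, 150, 155, 132, 106, 92, 113, 139, 162, 177, 188, 203, 211, 222, 224, 227, 229, 232, 235, 239, 242, 242, 243, 241, 239, 238, 238, 234, 230, 228, 225, 218, 214, 208, 201, 186, 175, 150, 125, 107, 105, 103, 122, 146, 166, 176, 187, 196, 210, 220, 223, 227, 228, 231, 235,
[... 1093 characters left out ...]
1, 242, 241, 241, 240, 237, 238, 234, 231, 228, 224, 219, 217, 210, 201, 189, 172, 153, 126, 109, 107, 108, 125, 148, 166, 178, 185, 196, 207, 216, 218, 226, 229, 232, 235, 239, 242, 243, 244, 241, 240, 238, 237, 234, 233, 230, 226, 224, 220, 213, 203, 191, 173, 153, 129, 120, 121, 134]
250 [200, 204, 205, 206, 206, 206, 205, 195, 172, 142, 123, 129, 149, 167, 179, 190, 202, 209, 218, 222, 226, 228, 232, 236, 240, 243, 242, 242, 240, 240, 239, 237, 234, 231, 228, 226, 218, 214, 208, 197, 184, 172, 157, 170, 181, 169, 138, 131, 145, 165, 176, 187, 199, 208, 214, 219, 224, 223, 221, 224, 225, 228, 222, 215, 199, 180, 167, 157, 150, 145, 139, 133, 128, 126, 120, 113, 113, 113, 105, 94, 95, 111]
```

Run:
```python
from h import *
t=cv2.imread('pics/top0.png')
g=cv2.cvtColor(t,cv2.COLOR_BGR2GRAY).astype(float)
def cross(c,r0,r1,lev,rising):
    v=g[:,c]
    for r in range(r0,r1):
        a,b=v[r],v[r+1]
        if (rising and a<lev<=b) or (not rising and a>=lev>b): return r+(lev-a)/(b-a)
def line(pts,z,name):
    P=plane('top',pts,z)
    k=np.polyfit(P[:,1],P[:,0],1);res=P[:,0]-np.polyval(k,P[:,1])
    print(name,'x at y=.22',np.polyval(k,.22).round(4),'yaw',-np.degrees(np.arctan(k[0])).round(2),'rms',res.std().round(5))
    return k
cols=range(210,247)
for lev in(200,):
  def rr(f):
    out=[]
    for c in cols:
        ce=263.1+(c-228)*.135  # gap centre guess
        r=f(c,ce)
        if r is not None: out.append((c,r))
    return out
  A=rr(lambda c,ce:cross(c,int(ce-14),int(ce+2),200,False))
  B=rr(lambda c,ce:cross(c,int(ce-1),int(ce+14),200,True))
  C=rr(lambda c,ce:cross(c,int(ce-32),int(ce-18),200,True) if 0 else cross(c,int(ce-33),int(ce-20),190,True))
  D=rr(lambda c,ce:cross(c,int(ce+20),int(ce+35),190,False))
  for n,X in zip('ABCD',(A,B,C,D)): print(len(X),X[::9]); line(X,.17,n)
# gap edges low level
A=rr(lambda c,ce:cross(c,int(ce-10),int(ce+2),150,False));B=rr(lambda c,ce:cross(c,int(ce-1),int(ce+10),135,True))
line(A,.14,'sprung inner');line(B,.14,'fixed inner')
# ends of rolls
h=cv2.cvtColor(t,cv2.COLOR_BGR2HSV)
for r in (243,246,250,276,280,284): print(r,[int(v) for v in g[r,192:215]],[int(v) for v in g[r,245:268]])
```

```text
37 [(210, np.float64(254.33333333333334)), (219, np.float64(255.75)), (228, np.float64(257.3636363636364)), (237, np.float64(259.0)), (246, np.float64(260.0))]
A x at y=.22 0.5088 yaw -10.12 rms 0.00028
37 [(210, np.float64(267.3333333333333)), (219, np.float64(268.7142857142857)), (228, np.float64(270.44444444444446)), (237, np.float64(271.8333333333333)), (246, np.float64(273.5))]
B x at y=.22 0.4769 yaw -10.29 rms 0.00026
37 [(210, np.float64(231.95454545454547)), (219, np.float64(232.0625)), (228, np.float64(233.27272727272728)), (237, np.float64(234.71428571428572)), (246, np.float64(236.2))]
C x at y=.22 0.5669 yaw -9.51 rms 0.00064
37 [(210, np.float64(291.29411764705884)), (219, np.float64(292.73333333333335)), (228, np.float64(294.26666666666665)), (237, np.float64(296.0)), (246, np.float64(297.22222222222223))]
D x at y=.22 0.4192 yaw -10.0 rms 0.00018
sprung inner x at y=.22 0.502 yaw -10.01 rms 0.00015
fixed inner x at y=.22 0.4885 yaw -9.75 rms 0.00019
243 [187, 202, 190, 159, 127, 122, 118, 128, 134, 138, 139, 142, 143, 134, 147, 213, 237, 241, 242, 242, 242, 242, 242] 
[... 569 characters left out ...]
 125]
276 [137, 125, 117, 120, 126, 131, 130, 122, 116, 154, 219, 239, 242, 241, 242, 242, 242, 241, 240, 241, 240, 240, 240] [221, 219, 217, 219, 218, 214, 200, 156, 115, 90, 94, 112, 118, 116, 116, 115, 103, 77, 65, 60, 63, 95, 132]
280 [123, 120, 120, 126, 127, 133, 125, 110, 119, 194, 233, 239, 239, 239, 240, 239, 240, 240, 240, 241, 241, 241, 242] [233, 233, 232, 232, 229, 221, 178, 121, 85, 86, 107, 125, 130, 134, 134, 123, 100, 101, 97, 82, 84, 116, 150]
284 [85, 102, 119, 128, 130, 129, 118, 100, 124, 192, 226, 231, 232, 233, 234, 233, 234, 233, 234, 234, 235, 236, 236] [243, 244, 244, 244, 240, 222, 151, 117, 115, 111, 124, 131, 129, 135, 128, 120, 131, 132, 126, 114, 115, 142, 162]
```

```bash
cat > plan.py <<'E'
from h import *
from scipy.spatial.transform import Rotation as Ro
def cur():
    s=ctrl.sense(); p=np.array(s['position'])*1000; return p,Ro.from_euler('xyz',s['tcp_rot'],degrees=True),s
def plan(wps,step=50,ang=9,grip=85,p=None,R=None,dec=0):
    # wps: (x,y,z mm,yaw) tool down
    if p is None: p,R,_=cur()
    rows=[]
    for w in wps:
        T=np.array(w[:3],float);RT=Ro.from_euler('xyz',[180,0,w[3]],degrees=True)
        n=max(1,int(np.ceil(max(np.linalg.norm(T-p)/step,np.degrees((R.inv()*RT).magnitude())/ang))))
        for k in range(n):
            d=R.inv().apply((T-p)/(n-k)); r=(R.inv()*RT).as_rotvec(degrees=True)/(n-k)
            d=np.round(d,dec);r=np.round(r,1)
            rows.append([d.tolist(),r.tolist(),grip]); p=p+R.apply(d);R=R*Ro.from_rotvec(r,degrees=True)
    print(len(rows));
    import json
    for i in range(0,len(rows),12): print(json.dumps(rows[i:i+12]))
    print('end',p.round(2),R.as_euler('xyz',degrees=True).round(2))
E
python3 - <<'E'
from plan import *
print('mid gap',plane('top',[[229,263.3]],.14),plane('top',[[229,263.3]],.16))
print('ends',plane('top',[[206.2,246],[257,246],[200.8,280],[251,280]],.175).round(4))
print('look', plane('top',[[463,263],[422,292]],.13).round(3))
plan([(141,609,330,167),(420,330,330,125),(522,-50,330,90),(522,-259,330,76),(522,-259,210,76)])
E
```

```text
mid gap [[0.49599714 0.22468118 0.14      ]] [[0.49506486 0.22172518 0.16      ]]
ends [[0.5369 0.2751 0.175 ]
 [0.5353 0.1515 0.175 ]
 [0.4548 0.2883 0.175 ]
 [0.4536 0.1665 0.175 ]]
look [[ 0.489 -0.356  0.13 ]
 [ 0.419 -0.251  0.13 ]]
27
[[[0.0, 0.0, -46.0], [-0.0, 0.0, -0.0], 85], [[0.0, 0.0, -45.0], [-0.0, 0.0, -0.0], 85], [[0.0, 0.0, -46.0], [-0.1, 0.0, -0.1], 85], [[-42.0, -26.0, 0.0], [0.0, -0.0, 5.3], 85], [[-44.0, -22.0, 0.0], [0.0, -0.0, 5.2], 85], [[-46.0, -18.0, 0.0], [0.0, -0.0, 5.3], 85], [[-47.0, -14.0, 0.0], [0.0, -0.0, 5.2], 85], [[-48.0, -9.0, 0.0], [0.0, -0.0, 5.3], 85], [[-49.0, -5.0, 0.0], [0.0, -0.0, 5.2], 85], [[-50.0, -1.0, 0.0], [0.0, -0.0, 5.3], 85], [[-49.0, 4.0, 0.0], [0.0, -0.0, 5.2], 85], [[-46.0, -17.0, -0.0], [0.0, -0.0, 4.4], 85]]
[[[-47.0, -13.0, -0.0], [0.0, -0.0, 4.4], 85], [[-48.0, -10.0, -0.0], [0.0, -0.0, 4.4], 85], [[-49.0, -6.0, -0.0], [0.0, -0.0, 4.4], 85], [[-49.0, -2.0, -0.0], [0.0, -0.0, 4.4], 85], [[-49.0, 2.0, -0.0], [0.0, -0.0, 4.3], 85], [[-49.0, 6.0, -0.0], [0.0, -0.0, 4.4], 85], [[-49.0, 9.0, -0.0], [0.0, -0.0, 4.3], 85], [[-42.0, -0.0, -0.0], [0.0, -0.0, 2.8], 85], [[-42.0, 2.0, -0.0], [0.0, -0.0, 2.8], 85], [[-41.0, 4.0, -0.0], [0.0, -0.0, 2.8], 85], [[-41.0, 6.0, -0.0], [0.0, -0.0, 2.8], 85], [[-41.0, 8.0, -0.0], [0.0, -0.0, 2.8], 85]]
[[[-0.0, 0.0, 40.0], [0.0, -0.0, 0.0], 85], [[-0.0, 0.0, 40.0], [0.0, -0.0, 0.0], 85], [[-0.0, 0.0, 40.0], [0.0, -0.0, 0.0], 85]]
end [ 521.96 -258.51  209.68] [ 1.800e+02 -5.000e-02  7.605e+01]
```

Things that could be taken for the red gauge:
- Red in the stand, at top (426,251) / scene (230,198).
- Pink look-alike, at top (463,263) / scene (201,198).
- Purple look-alike, at top (422,292) / scene (248,183).

I'm choosing the red one: it stands in the wooden stand with a dark collar, as crops c1 and c3 show. The yellow gauge is at top (390,242). In crop c2 the sprung roll (yellow springs and blocks) is the far one, so the crusher's x points along world +x at about -10°.

Request:
{"api": "play_rows", "payload": {"increments": [[[0,0,-46],[0,0,0],85],[[0,0,-45],[0,0,0],85],[[0,0,-46],[0,0,0],85],[[-42,-26,0],[0,0,5.3],85],[[-44,-22,0],[0,0,5.2],85],[[-46,-18,0],[0,0,5.3],85],[[-47,-14,0],[0,0,5.2],85],[[-48,-9,0],[0,0,5.3],85],[[-49,-5,0],[0,0,5.2],85],[[-50,-1,0],[0,0,5.3],85],[[-49,4,0],[0,0,5.2],85],[[-46,-17,0],[0,0,4.4],85]]}}

```text
time: 1.6
position: [0.4331, 0.2807, 0.3301]
tcp_rot: [-180.0, 0.0, 120.4]
ft_force: [0.0, -0.9, -0.9]
grip_width: 0.0849
```

Request:
{"api": "play_rows", "payload": {"increments": [[[-47,-13,0],[0,0,4.4],85],[[-48,-10,0],[0,0,4.4],85],[[-49,-6,0],[0,0,4.4],85],[[-49,-2,0],[0,0,4.4],85],[[-49,2,0],[0,0,4.3],85],[[-49,6,0],[0,0,4.4],85],[[-49,9,0],[0,0,4.3],85],[[-42,0,0],[0,0,2.8],85],[[-42,2,0],[0,0,2.8],85],[[-41,4,0],[0,0,2.8],85],[[-41,6,0],[0,0,2.8],85],[[-41,8,0],[0,0,2.8],85]]}}

```text
time: 3.1
position: [0.5202, -0.2602, 0.3305]
tcp_rot: [-180.0, -0.0, 75.9]
ft_force: [0.8, 0.4, -0.2]
grip_width: 0.0849
```

Request:
{"api": "play_rows", "payload": {"increments": [[[0,0,0],[0,0,0],85],[[0,0,0],[0,0,0],85]]}}

```text
time: 3.35
position: [0.5204, -0.2586, 0.3304]
tcp_rot: [-180.0, -0.0, 76.0]
ft_force: [0.6, 1.2, -0.3]
grip_width: 0.085
```

Run:
```python
from plan import *
print(cur()[2]['tcp_rot'],cur()[0],cur()[2]['time'],cur()[2]['ft_force'])
plan([(522,-259,210,76),(522,-259,98,76)],dec=1)
im=cams.camera('scene'); crop(im,150,80,200,200,3,'pics/s1.png')
```

```text
[-1.79958070e+02 -1.52641385e-02  7.59680528e+01] [ 520.37057557 -258.64482302  330.35548729] 3.35 [ 0.56203372  1.23833985 -0.31225442]
6
[[[0.0, 0.6, 40.1], [-0.0, -0.0, -0.0], 85], [[0.0, 0.6, 40.1], [-0.0, -0.0, -0.0], 85], [[0.0, 0.6, 40.2], [-0.0, -0.0, -0.0], 85], [[-0.0, 0.0, 37.3], [-0.0, -0.0, -0.0], 85], [[-0.0, 0.0, 37.3], [-0.0, -0.0, -0.0], 85], [[-0.0, 0.0, 37.4], [-0.0, -0.0, -0.0], 85]]
end [ 521.97 -258.98   97.95] [-1.7996e+02 -2.0000e-02  7.5970e+01]
```

View pics/s1.png

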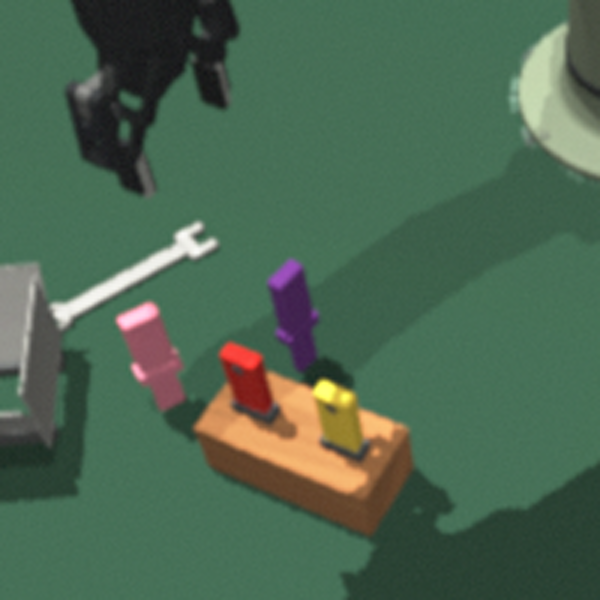

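The picture shows the gripper above and the red gauge clear in its slot at crop (245,380). Next I go down and look at it before closing.

Request:
{"api": "play_rows", "payload": {"increments": [[[0,0.6,40],[0,0,0],85],[[0,0.6,40],[0,0,0],85],[[0,0.6,40],[0,0,0],85],[[0,0,38],[0,0,0],85],[[0,0,38],[0,0,0],85],[[0,0,26],[0,0,0],85],[[0,0,10],[0,0,0],85],[[0,0,0],[0,0,0],85]]}}

```text
time: 4.4
position: [0.5224, -0.2591, 0.0989]
tcp_rot: [-180.0, -0.0, 76.0]
ft_force: [-0.0, -0.2, 0.6]
grip_width: 0.0855
```

Run:
```python
from plan import *
im=cams.camera('scene'); crop(im,170,120,150,150,4,'pics/s2.png')
print(cur()[0],cur()[2]['ft_force'])
```

```text
[ 522.61250659 -259.38633893   99.49257755] [ 0.56085361 -0.57657376 -0.47599099]
```

View pics/s2.png

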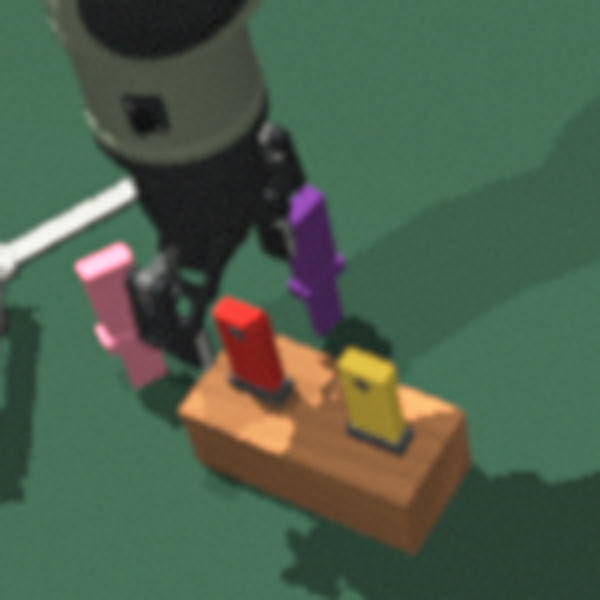

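Run:
```python
from plan import *
p,R,s=cur();p=p/1000
g=p+R.apply([0,0,-.019])
for n in('scene','top'):
  print(n,'tcp',proj(n,p),'grasp+-y',[proj(n,g+R.apply([0,k,-.013])).round(1) for k in(-.042,.042)],'+-x',[proj(n,g+R.apply([k,0,-.013])).round(1) for k in(-.042,.042)],'grip c',proj(n,[.5219,-.2590,.109]))
im=cams.camera('top');crop(im,340,190,150,150,4,'pics/t2.png')
```

```text
scene tcp [[232.3523223  207.90823231]] grasp+-y [array([[239. , 188.6]]), array([[221. , 212.9]])] +-x [array([[216.1, 194.7]]), array([[244.4, 206.5]])] grip c [[231.92717841 205.55391416]]
top tcp [[422.14854701 250.81699072]] grasp+-y [array([[420.6, 266.5]]), array([[427.9, 233.6]])] +-x [array([[440.6, 253.8]]), array([[407.9, 246.1]])] grip c [[422.62745537 250.85611174]]
```

View pics/t2.png

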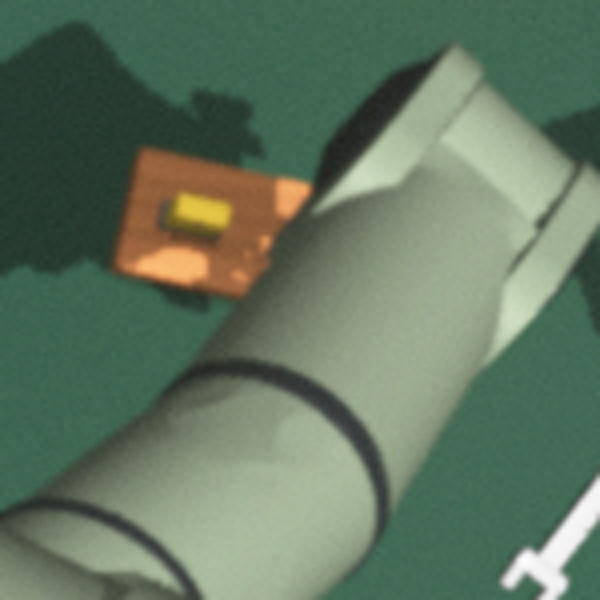

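Request:
{"api": "play_rows", "payload": {"increments": [[[0,0,1.5],[0,0,0],50],[[0,0,0],[0,0,0],40],[[0,0,0],[0,0,0],30],[[0,0,0],[0,0,0],30],[[0,0,0],[0,0,0],30]], "squeeze": 20}}

```text
time: 5.12
position: [0.5221, -0.2596, 0.0972]
tcp_rot: [-180.0, 0.0, 75.9]
ft_force: [-0.1, 1.3, -0.3]
grip_width: 0.0301
```

Run:
```python
from plan import *
im=cams.camera('scene'); crop(im,190,150,90,90,6,'pics/s3.png')
print(cur()[0],cur()[2]['ft_force'])
```

```text
[ 522.12987771 -259.55518212   97.2145447 ] [-0.04370034 -0.75650508 -0.41406673]
```

View pics/s3.png

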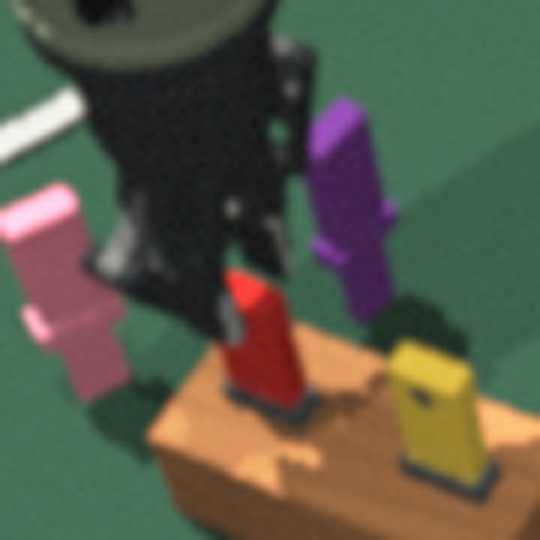

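Run:
```python
from plan import *
p,R,s=cur();p=p/1000
c=cv2.imread('pics/s3.png')
for col,y in (((0,255,255),.015),((255,255,0),-.015)):
    P=[p+R.apply([x,y,z]) for x,z in((-.011,-.005),(.011,-.005),(.011,-.035),(-.011,-.035))]
    q=((proj('scene',P)-[190,150]+.5)*6).astype(int)
    cv2.polylines(c,[q],True,col,1)
cv2.imwrite('pics/s3b.png',c)
```

```text
(no output)
```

View pics/s3b.png

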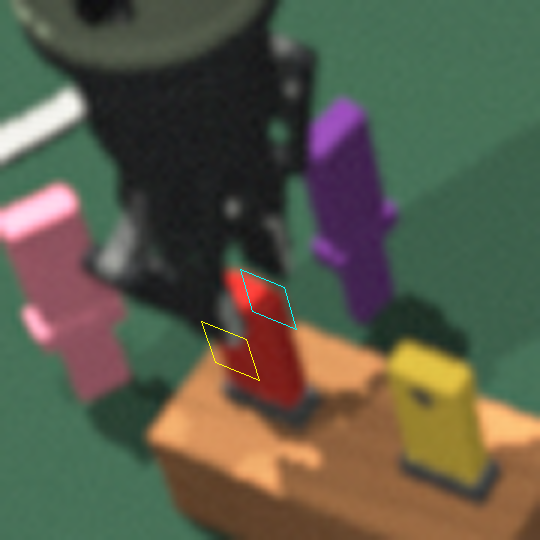

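Request:
{"api": "play_rows", "payload": {"increments": [[[0,0,7],[0,0,0],30],[[1,0.5,0],[0,0,0],24],[[0,0,0],[0,0,0],19],[[0,0,0],[0,0,0],14],[[0,0,0],[0,0,0],10],[[0,0,0],[0,0,0],10]], "squeeze": 40}}

```text
time: 5.92
position: [0.5229, -0.2587, 0.0903]
tcp_rot: [180.0, -0.0, 75.9]
ft_force: [-1.3, 0.0, 1.2]
grip_width: 0.015
```

Run:
```python
from plan import *
im=cams.camera('scene'); crop(im,190,150,90,90,6,'pics/s4.png')
print(cur()[0],cur()[2]['ft_force'],cur()[2]['torque'],cur()[2]['grip_width'])
```

```text
[ 522.89863337 -258.73058301   90.29425982] [-0.82639252  0.54197013  1.31875362] [0.04514996 0.10040673 0.06140246] 0.015118927712093179
```

View pics/s4.png

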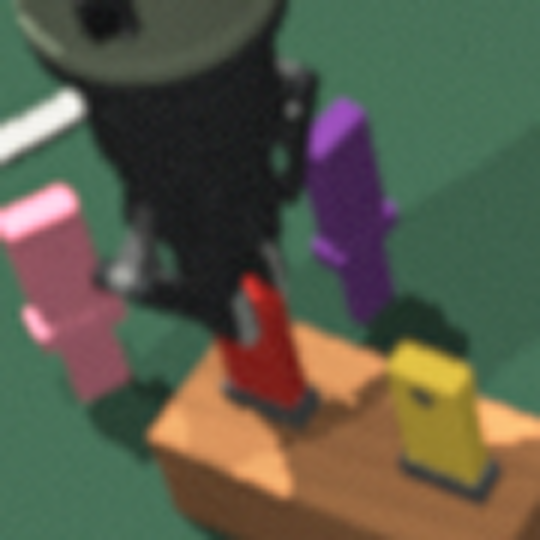

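Request:
{"api": "play_rows", "payload": {"increments": [[[0,0,0],[0,0,0],24],[[0,0,0],[0,0,0],26],[[5,0,1],[0,0,0],26],[[0,0,0],[0,0,0],18],[[0,0,0],[0,0,0],10],[[0,0,0],[0,0,0],10],[[0,0,0],[0,0,0],10]], "squeeze": 60}}

```text
time: 6.85
position: [0.5242, -0.2538, 0.0893]
tcp_rot: [180.0, -0.0, 75.9]
ft_force: [0.5, 2.7, 4.7]
grip_width: 0.0145
```

Run:
```python
from plan import *
im=cams.camera('scene'); crop(im,190,150,90,90,6,'pics/s5.png')
print(cur()[0],cur()[2]['tcp_rot'],cur()[2]['ft_force'],cur()[2]['torque'],cur()[2]['grip_width'])
```

```text
[ 524.22074667 -253.78156084   89.31188941] [ 1.79988235e+02 -8.78032048e-03  7.59468005e+01] [0.71232059 2.00911973 4.37027385] [ 0.53085392 -0.06557255  0.01404301] 0.014329346825010681
```

View pics/s5.png

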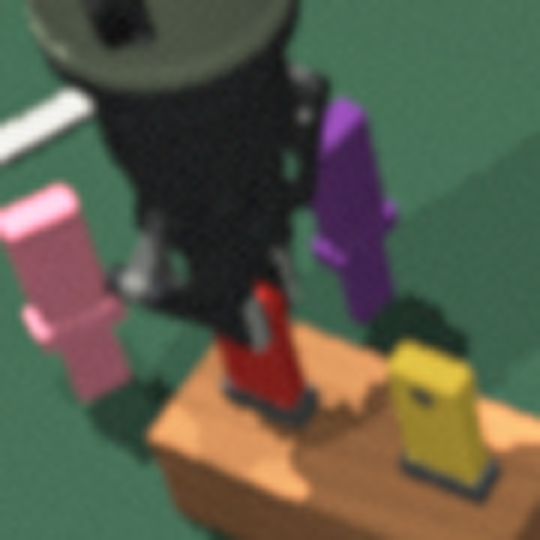

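The pads now sit near the middle of the red grip (crop (258,320)). Lifting straight up.

Request:
{"api": "play_rows", "payload": {"increments": [[[0,0,-10],[0,0,0],8],[[0,0,-20],[0,0,0],8],[[0,0,-30],[0,0,0],8],[[0,0,-40],[0,0,0],8],[[0,0,-50],[0,0,0],8],[[0,0,-50],[0,0,0],8],[[0,0,-40],[0,0,0],8],[[0,0,0],[0,0,0],8],[[0,0,0],[0,0,0],8]]}}

```text
time: 8.02
position: [0.5237, -0.2537, 0.3287]
tcp_rot: [-180.0, -0.0, 75.9]
ft_force: [0.2, -0.4, -1.1]
grip_width: 0.0144
```

Run:
```python
from plan import *
im=cams.camera('scene'); crop(im,170,80,120,150,4,'pics/s6.png')
print(cur()[0],cur()[2]['tcp_rot'],cur()[2]['ft_force'],cur()[2]['torque'],cur()[2]['grip_width'],cur()[2]['time'])
plan([(560,100,330,80),(495,220.5,330,80)],grip=8)
```

```text
[ 523.57483799 -253.62809417  328.34639391] [-1.79914396e+02 -1.67340699e-03  7.59402352e+01] [-0.77998713  0.42830871 -1.97011858] [ 0.03811568  0.01582784 -0.02200247] 0.014102554548734 8.075
11
[[[44.0, -6.0, -0.0], [-0.0, -0.0, -0.5], 8], [[44.0, -6.0, -0.0], [-0.0, -0.0, -0.5], 8], [[44.0, -6.0, -0.0], [-0.0, -0.0, -0.5], 8], [[44.0, -5.0, -0.0], [-0.0, -0.0, -0.5], 8], [[44.0, -5.0, -0.0], [-0.0, -0.0, -0.5], 8], [[44.0, -4.0, -1.0], [-0.0, -0.0, -0.5], 8], [[45.0, -4.0, -0.0], [-0.0, -0.0, -0.5], 8], [[44.0, -4.0, -1.0], [-0.1, -0.0, -0.6], 8], [[36.0, -28.0, 0.0], [0.0, -0.0, 0.0], 8], [[36.0, -28.0, 0.0], [0.0, -0.0, 0.0], 8], [[36.0, -29.0, 0.0], [0.0, -0.0, 0.0], 8]]
end [494.72 220.92 330.42] [ 1.7999e+02 -1.0000e-02  8.0040e+01]
```

View pics/s6.png

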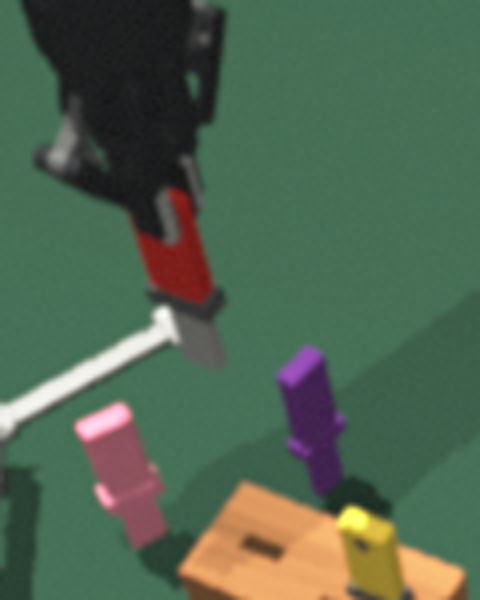

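The red gauge is held upright with its blade clear, and its empty slot is at crop (263,545). Moving over the crusher now.

Request:
{"api": "play_rows", "payload": {"increments": [[[30,-4,0],[0,0,-0.4],8],[[44,-6,0],[0,0,-0.5],8],[[44,-6,0],[0,0,-0.5],8],[[44,-5,0],[0,0,-0.5],8],[[44,-5,0],[0,0,-0.5],8],[[44,-4,-1],[0,0,-0.5],8],[[45,-4,0],[0,0,-0.5],8],[[44,-4,-1],[0,0,-0.6],8],[[46,-30,0],[0,0,0],8],[[46,-37,0],[0,0,0],8],[[20,-15,0],[0,0,0],8]]}}

```text
time: 9.45
position: [0.496, 0.213, 0.33]
tcp_rot: [-179.9, 0.1, 80.1]
ft_force: [0.9, -0.4, -1.7]
grip_width: 0.0147
```

Request:
{"api": "play_rows", "payload": {"increments": [[[0,0,20],[0,0,0],8],[[0,0,12],[0,0,0],8],[[0,0,0],[0,0,0],8],[[0,0,0],[0,0,0],8]]}}

```text
time: 9.95
position: [0.4984, 0.2097, 0.2995]
tcp_rot: [180.0, 0.0, 79.9]
ft_force: [0.8, -0.1, -1.2]
grip_width: 0.0146
```

Run:
```python
from plan import *
im=cams.camera('scene'); cv2.imwrite('pics/full7.png',im);crop(im,350,120,160,150,5,'pics/s7.png')
p,R,s=cur()
print(p,s['tcp_rot'],s['ft_force'],s['torque'],s['grip_width'],s['time'])
print('tip proj',proj('scene',p/1000-[0,0,.0773])-[350,120])
plan([(495,220.5,290,80)],grip=8,dec=1)
```

```text
[498.49164793 209.8072143  299.62414897] [ 1.79974941e+02 -1.22608533e-02  7.99033259e+01] [-0.37858081  0.19528976 -1.46989768] [-0.00895701  0.00463368  0.00344122] 0.014505228851656244 10.0
tip proj [[74.92175328 82.55841587]]
1
[[[9.9, -5.3, 9.6], [0.0, -0.0, -0.1], 8]]
end [495.01 220.48 290.02] [ 1.7997e+02 -1.0000e-02  8.0000e+01]
```

View pics/s7.png

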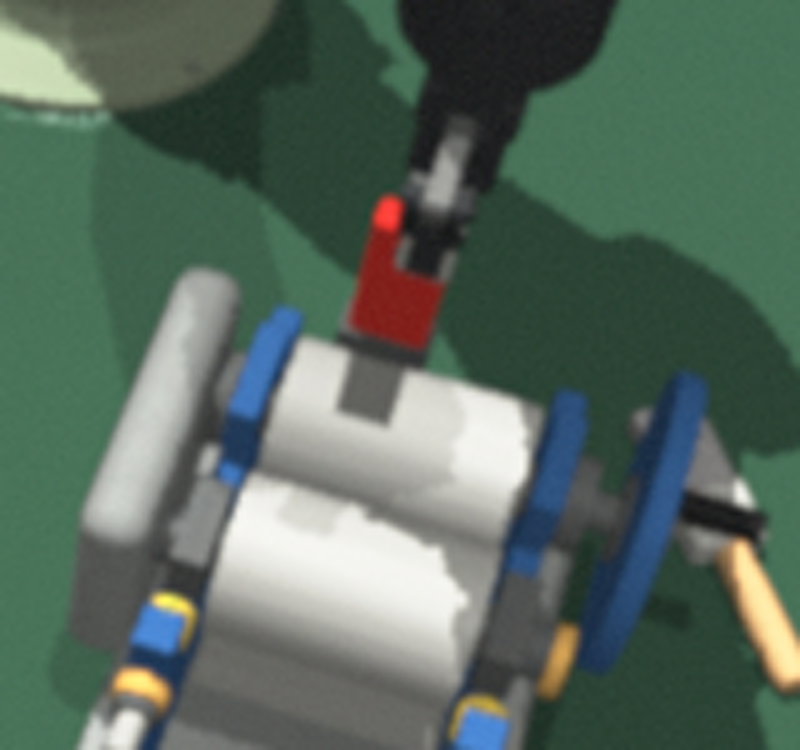

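Run:
```python
from plan import *
s=cv2.imread('pics/scene0.png');g=cv2.cvtColor(s,cv2.COLOR_BGR2GRAY).astype(float)
yaw=np.radians(-10);ax=np.array([np.sin(-yaw),np.cos(yaw),0]);xd=np.array([np.cos(yaw),np.sin(yaw),0])
print([int(v) for v in g[180:270,430]])
def edge(a,b,name,which):
    a=np.array(a)/3.75+[350,165];b=np.array(b)/3.75+[350,165];pts=[]
    for f in np.linspace(.12,.88,25):
        c=a+f*(b-a);u=int(round(c[0]));r=int(round(a[1]+(u-a[0])/(b[0]-a[0])*(b[1]-a[1])))
        d=np.diff(g[r-5:r+6,u]);k=d.argmax() if which>0 else d.argmin()
        if 0<k<len(d)-1:
            A,B,C=np.abs(d[k-1:k+2]);o=.5*(A-C)/(A-2*B+C) if A-2*B+C else 0
        else:o=0
        pts.append((u,r-5+k+.5+o))
    pts=np.array(pts);kk=np.polyfit(pts[:,0],pts[:,1],1);res=pts[:,1]-np.polyval(kk,pts[:,0]);ok=abs(res)<1
    kk=np.polyfit(pts[ok,0],pts[ok,1],1);print(name,kk,ok.sum(),res.std())
    us=np.array([pts[0,0],pts[-1,0]]);o,d=ray('scene',np.c_[us,np.polyval(kk,us)])
    n=np.cross(d[0],d[1]);n/=np.linalg.norm(n);n*=np.sign(n[2])
    # axis direction implied: horizontal direction in plane
    h=np.cross(n,[0,0,1]);h/=np.linalg.norm(h);h*=np.sign(h[1]);print(' yaw',-np.degrees(np.arctan2(h[0],h[1])))
    # axis pt P=(x0 + t*xd at y ref, z .14): n.(P-o) = -.04
    base=np.array([.495,.2205,.14]);t=(-.04-n@(base-o))/(n@xd);print(' axis at crusher-x offset from (495,220.5):',t*1000)
    return t
a=edge((232,88),(405,133),'fixed',1);b=edge((195,188),(375,240),'sprung',1)
print('gap',(b-a)*1000-80,'centre',(a+b)*500)
```

```text
[97, 97, 97, 96, 96, 96, 95, 99, 96, 96, 96, 99, 128, 182, 223, 230, 234, 235, 236, 237, 239, 240, 241, 241, 241, 241, 239, 237, 233, 230, 224, 217, 207, 200, 192, 186, 178, 168, 161, 150, 140, 127, 124, 152, 199, 222, 230, 234, 235, 235, 236, 238, 240, 241, 241, 241, 241, 241, 239, 238, 235, 232, 227, 220, 211, 202, 195, 192, 186, 176, 164, 156, 149, 138, 126, 114, 104, 99, 93, 92, 100, 101, 103, 101, 102, 103, 103, 100, 101, 97]
fixed [ 0.29649167 65.2238466 ] 25 0.06743923327091116
 yaw -9.474111256762686
 axis at crusher-x offset from (495,220.5): -40.87714668602837
sprung [ 0.31351509 88.57509918] 25 0.10033942984014997
 yaw -9.667939579102898
 axis at crusher-x offset from (495,220.5): 46.28071221297937
gap 7.157858899007735 centre 2.701782763475498
```

Run:
```python
from plan import *
plan([(498.6,225,270,80.3)],grip=8,dec=1)
```

```text
1
[[[15.0, -2.6, 29.6], [0.0, -0.0, -0.4], 8]]
end [498.58 225.03 270.03] [ 1.7997e+02 -1.0000e-02  8.0300e+01]
```

Request:
{"api": "play_rows", "payload": {"increments": [[[15,-2.6,5],[0,0,-0.4],8],[[0,0,12],[0,0,0],8],[[0,0,12],[0,0,0],8],[[0,0,0],[0,0,0],8],[[0,0,0],[0,0,0],8]]}}

```text
time: 10.62
position: [0.4983, 0.2251, 0.2703]
tcp_rot: [180.0, 0.0, 80.3]
ft_force: [-0.3, 0.2, -1.1]
grip_width: 0.0146
```

```bash
cat > st.py <<'E'
from plan import *
p,R,s=cur();c=np.radians(-9.7);xd=np.array([np.cos(c),np.sin(c),0]);yd=np.array([-xd[1],xd[0],0])
d=p-[497.7,220,0];f=np.array(s['ft_force']);m=np.array(s['torque'])
print('t',s['time'],'TCP crusher x %.2f y %.2f tipz %.2f | F x %.2f y %.2f z %.2f | M about y %.3f x %.3f'%(d@xd,d@yd,p[2]-77.3,f@xd,f@yd,f[2],m@yd,m@xd),np.round(s['tcp_rot'],2),round(s['grip_width'],4))
E
python3 st.py
python3 - <<'E'
from plan import *
im=cams.camera('scene');crop(im,380,150,110,110,6,'pics/s8.png')
E
```

```text
t 10.625 TCP crusher x -0.26 y 5.17 tipz 193.04 | F x -0.31 y 0.12 z -1.12 | M about y 0.014 x -0.011 [179.99   0.    80.32] 0.0146
```

View pics/s8.png

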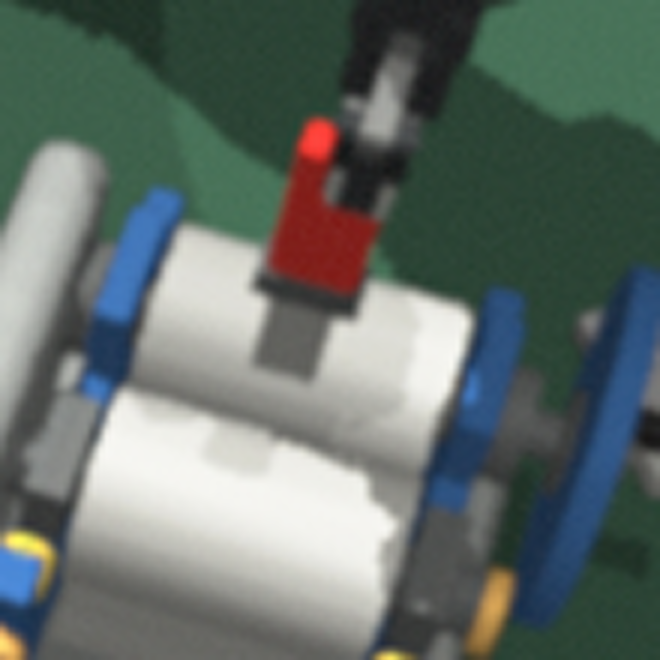

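Blade bottom sits at crop (285,375), in line with the nip between the rolls and well inside their ends. I'm lowering it by feel now.

Request:
{"api": "play_rows", "payload": {"increments": [[[0,-0.2,12],[0,0,0],8],[[0,0,11],[0,0,0],8],[[0,0,5],[0,0,0],8],[[0,0,4],[0,0,0],8],[[0,0,0],[0,0,0],8]]}}

```text
time: 11.3
position: [0.4979, 0.2253, 0.238]
tcp_rot: [-180.0, 0.0, 80.3]
ft_force: [0.2, -0.4, -0.8]
grip_width: 0.0146
```

```bash
python3 st.py
```

```text
t 11.3 TCP crusher x -0.66 y 5.30 tipz 160.73 | F x 0.24 y -0.36 z -0.83 | M about y 0.021 x -0.023 [-1.7999e+02  1.0000e-02  8.0340e+01] 0.0146
```

Request:
{"api": "play_rows", "payload": {"increments": [[[0,0,1.5],[0,0,0],8],[[0,0,1.5],[0,0,0],8]]}}

```text
time: 11.55
position: [0.4981, 0.2254, 0.2353]
tcp_rot: [180.0, -0.0, 80.3]
ft_force: [0.4, -0.2, -2.3]
grip_width: 0.0146
```

```bash
python3 st.py
```

```text
t 11.55 TCP crusher x -0.56 y 5.39 tipz 157.98 | F x 0.41 y -0.15 z -2.27 | M about y 0.006 x 0.013 [ 1.7999e+02 -1.0000e-02  8.0350e+01] 0.0146
```

Request:
{"api": "play_rows", "payload": {"increments": [[[0,0,1],[0,0,0],8],[[0,0,0.5],[0,0,0],8]]}}

```text
time: 11.8
position: [0.498, 0.2254, 0.2336]
tcp_rot: [-180.0, 0.0, 80.3]
ft_force: [0.5, -1.0, -2.1]
grip_width: 0.0145
```

```bash
python3 st.py
```

```text
t 11.8 TCP crusher x -0.63 y 5.34 tipz 156.34 | F x 0.61 y -0.87 z -2.13 | M about y 0.030 x -0.009 [-180.      0.     80.34] 0.0145
```

Request:
{"api": "play_rows", "payload": {"increments": [[[0,0.5,1],[0,0,0],8],[[0,0,0.5],[0,0,0],8]]}}

```text
time: 12.05
position: [0.4985, 0.2253, 0.2321]
tcp_rot: [-180.0, 0.0, 80.3]
ft_force: [-0.8, -0.3, -1.5]
grip_width: 0.014
```

```bash
python3 st.py
```

```text
t 12.05 TCP crusher x -0.11 y 5.33 tipz 154.82 | F x -0.70 y -0.44 z -1.50 | M about y 0.010 x 0.002 [-180.      0.     80.35] 0.014
```

Request:
{"api": "play_rows", "payload": {"increments": [[[0,0,1],[0,0,0],8],[[0,0,0.5],[0,0,0],8]]}}

```text
time: 12.3
position: [0.4985, 0.2253, 0.2306]
tcp_rot: [180.0, 0.0, 80.3]
ft_force: [0.2, -0.8, -1.5]
grip_width: 0.0144
```

```bash
python3 st.py
```

```text
t 12.3 TCP crusher x -0.12 y 5.32 tipz 153.34 | F x 0.36 y -0.70 z -1.49 | M about y -0.028 x 0.045 [180.     0.    80.34] 0.0144
```

Request:
{"api": "play_rows", "payload": {"increments": [[[0,0,1],[0,0,0],8],[[0,0,0],[0,0,0],8]]}}

```text
time: 12.55
position: [0.4984, 0.2253, 0.2296]
tcp_rot: [-180.0, 0.0, 80.3]
ft_force: [-0.4, 0.1, -1.6]
grip_width: 0.0142
```

```bash
python3 st.py
```

```text
t 12.55 TCP crusher x -0.16 y 5.30 tipz 152.30 | F x -0.42 y 0.04 z -1.64 | M about y -0.004 x 0.017 [-1.7999e+02  1.0000e-02  8.0350e+01] 0.0142
```

Request:
{"api": "play_rows", "payload": {"increments": [[[0,0,1],[0,0,0],8],[[0,0,0],[0,0,0],8]]}}

```text
time: 12.8
position: [0.4984, 0.2253, 0.2286]
tcp_rot: [-180.0, 0.0, 80.3]
ft_force: [0.3, -0.4, -1.1]
grip_width: 0.0148
```

```bash
python3 st.py
```

```text
t 12.8 TCP crusher x -0.19 y 5.34 tipz 151.34 | F x 0.33 y -0.32 z -1.14 | M about y 0.153 x 0.077 [-179.99    0.     80.35] 0.0148
```

Request:
{"api": "play_rows", "payload": {"increments": [[[0,0,1],[0,0,0],8],[[0,0,0],[0,0,0],8]]}}

```text
time: 13.05
position: [0.4984, 0.2253, 0.2276]
tcp_rot: [-180.0, 0.0, 80.3]
ft_force: [-0.8, 0.2, -1.7]
grip_width: 0.0145
```

```bash
python3 st.py
```

```text
t 13.05 TCP crusher x -0.23 y 5.34 tipz 150.31 | F x -0.87 y 0.07 z -1.66 | M about y 0.339 x -0.004 [-1.7999e+02  1.0000e-02  8.0350e+01] 0.0145
```

Request:
{"api": "play_rows", "payload": {"increments": [[[0,0,0.7],[0,0,0],8],[[0,0,0],[0,0,0],8]]}}

```text
time: 13.3
position: [0.4984, 0.2253, 0.227]
tcp_rot: [-180.0, 0.0, 80.3]
ft_force: [-1.7, 0.0, -0.7]
grip_width: 0.0145
```

```bash
python3 st.py
```

```text
t 13.3 TCP crusher x -0.20 y 5.31 tipz 149.66 | F x -1.69 y -0.27 z -0.72 | M about y 0.498 x 0.041 [-179.99    0.     80.35] 0.0145
```

The moment shows the sprung roll being touched lightly, about 2 N toward -x. I ease off along -x to find the other side.

Request:
{"api": "play_rows", "payload": {"increments": [[[0,-0.5,0],[0,0,0],8],[[0,0,0],[0,0,0],8]]}}

```text
time: 13.55
position: [0.4981, 0.2253, 0.227]
tcp_rot: [180.0, 0.0, 80.3]
ft_force: [-0.5, 0.2, -2.0]
grip_width: 0.0146
```

```bash
python3 st.py
```

```text
t 13.55 TCP crusher x -0.55 y 5.29 tipz 149.70 | F x -0.57 y 0.12 z -2.02 | M about y 0.147 x -0.004 [179.99   0.    80.34] 0.0146
```

Request:
{"api": "play_rows", "payload": {"increments": [[[0,-0.5,0],[0,0,0],8],[[0,0,0],[0,0,0],8]]}}

```text
time: 13.8
position: [0.4975, 0.2254, 0.227]
tcp_rot: [180.0, -0.0, 80.3]
ft_force: [-0.2, 0.7, -2.3]
grip_width: 0.0146
```

```bash
python3 st.py
```

```text
t 13.8 TCP crusher x -1.09 y 5.34 tipz 149.72 | F x -0.27 y 0.68 z -2.25 | M about y -0.021 x -0.065 [179.99  -0.    80.35] 0.0146
```

Request:
{"api": "play_rows", "payload": {"increments": [[[0,-0.5,0],[0,0,0],8],[[0,0,0],[0,0,0],8]]}}

```text
time: 14.05
position: [0.497, 0.2255, 0.227]
tcp_rot: [180.0, -0.0, 80.3]
ft_force: [-0.2, 0.8, -1.3]
grip_width: 0.0146
```

```bash
python3 st.py
```

```text
t 14.05 TCP crusher x -1.62 y 5.35 tipz 149.71 | F x -0.29 y 0.75 z -1.32 | M about y 0.003 x 0.016 [180.    -0.    80.35] 0.0146
```

Request:
{"api": "play_rows", "payload": {"increments": [[[0,-0.5,0],[0,0,0],8],[[0,0,0],[0,0,0],8]]}}

```text
time: 14.3
position: [0.4966, 0.2256, 0.227]
tcp_rot: [180.0, 0.0, 80.3]
ft_force: [-0.0, -0.6, -2.1]
grip_width: 0.0147
```

```bash
python3 st.py
```

```text
t 14.3 TCP crusher x -2.06 y 5.33 tipz 149.73 | F x 0.08 y -0.64 z -2.08 | M about y -0.204 x -0.012 [179.99   0.    80.35] 0.0147
```

Light contact on the sprung roll at x≈-0.7 and on the fixed roll at x≈-1.85. I centre at -1.28 and keep lowering.

Request:
{"api": "play_rows", "payload": {"increments": [[[0,0.8,0],[0,0,0],8],[[0,0,0.7],[0,0,0],8],[[0,0,0],[0,0,0],8]]}}

```text
time: 14.68
position: [0.4973, 0.2254, 0.2262]
tcp_rot: [-180.0, 0.0, 80.3]
ft_force: [-0.7, 1.0, -0.6]
grip_width: 0.0142
```

```bash
python3 st.py
```

```text
t 14.675 TCP crusher x -1.35 y 5.29 tipz 148.91 | F x -0.91 y 0.91 z -0.62 | M about y 0.020 x 0.028 [-1.7999e+02  1.0000e-02  8.0340e+01] 0.0142
```

Request:
{"api": "play_rows", "payload": {"increments": [[[0,0,0.7],[0,0,0],8],[[0,0,0],[0,0,0],8]]}}

```text
time: 14.92
position: [0.4972, 0.2255, 0.2255]
tcp_rot: [-180.0, 0.0, 80.3]
ft_force: [-0.4, 0.2, -1.8]
grip_width: 0.0146
```

```bash
python3 st.py
```

```text
t 14.925 TCP crusher x -1.40 y 5.33 tipz 148.23 | F x -0.38 y 0.10 z -1.82 | M about y -0.015 x 0.009 [-1.7999e+02  1.0000e-02  8.0350e+01] 0.0146
```

Request:
{"api": "play_rows", "payload": {"increments": [[[0,0,0.5],[0,0,0],8],[[0,0,0],[0,0,0],8]]}}

```text
time: 15.18
position: [0.4973, 0.2255, 0.2251]
tcp_rot: [-180.0, 0.0, 80.3]
ft_force: [-0.0, 0.9, -2.0]
grip_width: 0.0144
```

```bash
python3 st.py
```

```text
t 15.175 TCP crusher x -1.33 y 5.33 tipz 147.77 | F x -0.18 y 0.83 z -1.96 | M about y -0.021 x 0.033 [-180.      0.     80.35] 0.0144
```

Request:
{"api": "play_rows", "payload": {"increments": [[[0,0,0.5],[0,0,0],8],[[0,0,0],[0,0,0],8]]}}

```text
time: 15.42
position: [0.4973, 0.2255, 0.2246]
tcp_rot: [-180.0, 0.0, 80.3]
ft_force: [0.1, -0.1, -1.9]
grip_width: 0.0145
```

```bash
python3 st.py
```

```text
t 15.425 TCP crusher x -1.33 y 5.33 tipz 147.28 | F x 0.12 y -0.05 z -1.92 | M about y 0.042 x -0.004 [-180.      0.     80.34] 0.0145
```

Request:
{"api": "play_rows", "payload": {"increments": [[[0,0,0.5],[0,0,0],8],[[0,0,0],[0,0,0],8]]}}

```text
time: 15.68
position: [0.4973, 0.2255, 0.2242]
tcp_rot: [180.0, -0.0, 80.3]
ft_force: [0.1, -0.6, -0.5]
grip_width: 0.0144
```

```bash
python3 st.py
```

```text
t 15.675 TCP crusher x -1.29 y 5.37 tipz 146.86 | F x 0.22 y -0.60 z -0.46 | M about y 0.069 x -0.039 [179.99  -0.    80.35] 0.0144
```

Request:
{"api": "play_rows", "payload": {"increments": [[[0,0,0.4],[0,0,0],8],[[0,0,0],[0,0,0],8]]}}

```text
time: 15.92
position: [0.4974, 0.2255, 0.2238]
tcp_rot: [180.0, -0.0, 80.3]
ft_force: [-0.2, 0.0, 1.9]
grip_width: 0.0145
```

```bash
python3 st.py
```

```text
t 15.925 TCP crusher x -1.26 y 5.40 tipz 146.53 | F x -0.25 y -0.02 z 1.94 | M about y 0.108 x -0.031 [ 1.7999e+02 -1.0000e-02  8.0350e+01] 0.0145
```

The red blade jams at tip z≈146.5 mm. The vertical force rises to about 3.5 N with both sides balanced, which fits a gap of about 6.9 mm. I don't force it; I pull it straight out and take it back.

Request:
{"api": "play_rows", "payload": {"increments": [[[0,0,-3],[0,0,0],8],[[0,0,-10],[0,0,0],8],[[0,0,-25],[0,0,0],8],[[0,0,-35],[0,0,0],8],[[0,0,-33],[0,0,0],8],[[0,0,0],[0,0,0],8]]}}

```text
time: 16.68
position: [0.4982, 0.2257, 0.3323]
tcp_rot: [179.8, -0.2, 80.3]
ft_force: [0.0, 0.1, -2.5]
grip_width: 0.0143
```

```bash
python3 st.py
python3 - <<'E'
from plan import *
plan([(560,100,330,80.3),(524,-253.7,330,75.95)],grip=8)
E
```

```text
t 16.675 TCP crusher x -0.46 y 5.70 tipz 254.96 | F x 0.04 y 0.07 z -2.49 | M about y 0.007 x -0.001 [ 1.7984e+02 -1.6000e-01  8.0330e+01] 0.0143
11
[[[-38.0, 27.0, 1.0], [0.1, -0.1, 0.0], 8], [[-38.0, 28.0, 1.0], [0.0, -0.0, 0.0], 8], [[-38.0, 27.0, 0.0], [0.1, -0.1, 0.0], 8], [[-44.0, 3.0, 0.0], [-0.0, 0.0, 0.5], 8], [[-44.0, 3.0, 0.0], [-0.0, 0.0, 0.6], 8], [[-44.0, 4.0, 0.0], [-0.0, 0.0, 0.5], 8], [[-44.0, 4.0, 0.0], [-0.0, 0.0, 0.6], 8], [[-44.0, 5.0, 0.0], [-0.0, 0.0, 0.5], 8], [[-44.0, 5.0, 0.0], [-0.0, 0.0, 0.6], 8], [[-45.0, 6.0, 0.0], [-0.0, 0.0, 0.5], 8], [[-44.0, 6.0, 0.0], [-0.0, 0.0, 0.6], 8]]
end [ 524.35 -253.6   330.44] [-1.7996e+02  4.0000e-02  7.5930e+01]
```

Request:
{"api": "play_rows", "payload": {"increments": [[[-38,27,0],[0,0,0],8],[[-38,28,0],[0,0,0],8],[[-38,27,0],[0,0,0],8],[[-44,3,0],[0,0,0.5],8],[[-44,3,0],[0,0,0.6],8],[[-44,4,0],[0,0,0.5],8],[[-44,4,0],[0,0,0.6],8],[[-44,5,0],[0,0,0.5],8],[[-44,5,0],[0,0,0.6],8],[[-45,6,0],[0,0,0.5],8],[[-44,6,0],[0,0,0.6],8],[[0,0,20],[0,0,0],8]]}}

```text
time: 18.18
position: [0.5224, -0.2577, 0.31]
tcp_rot: [179.9, 0.1, 75.6]
ft_force: [0.7, 1.1, -2.4]
grip_width: 0.0147
```

Request:
{"api": "play_rows", "payload": {"increments": [[[0,0,40],[0,0,0],8],[[0,0,40],[0,0,0],8],[[0,0,30],[0,0,0],8],[[0,0,0],[0,0,0],8],[[0,0,0],[0,0,0],8]]}}

```text
time: 18.8
position: [0.5238, -0.2542, 0.2007]
tcp_rot: [180.0, 0.0, 75.9]
ft_force: [0.7, 0.2, -1.2]
grip_width: 0.0142
```

Run:
```python
from plan import *
p,R,s=cur();print(p,s['tcp_rot'],s['ft_force'],s['torque'],s['time'])
plan([(524,-253.7,160,75.95)],grip=8,dec=1)
im=cams.camera('scene');crop(im,180,120,120,130,5,'pics/s9.png')
```

```text
[ 523.8382428  -254.15068047  200.74367736] [1.79950419e+02 1.65070727e-02 7.59369259e+01] [ 0.70143645  0.20820545 -1.21032463] [ 0.01569927 -0.01771305 -0.03379148] 18.8
1
[[[0.5, 0.0, 40.7], [0.0, 0.0, -0.0], 8]]
end [ 523.99 -253.69  160.04] [1.7995e+02 2.0000e-02 7.5940e+01]
```

View pics/s9.png

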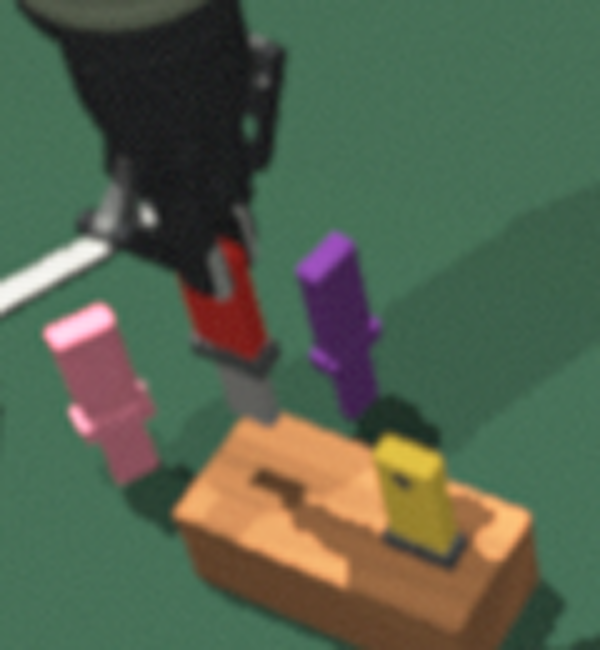

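Request:
{"api": "play_rows", "payload": {"increments": [[[0.4,0.2,30],[0,0,0],8],[[0,0,27],[0,0,0],8],[[0,0,0],[0,0,0],8],[[0,0,0],[0,0,0],8]]}}

```text
time: 19.35
position: [0.5245, -0.2539, 0.1443]
tcp_rot: [179.9, 0.0, 75.9]
ft_force: [-0.1, -0.7, -0.8]
grip_width: 0.0146
```

Run:
```python
from plan import *
p,R,s=cur();print(p,s['tcp_rot'],s['ft_force'],s['torque'],s['time'])
im=cams.camera('scene');crop(im,200,150,90,90,6,'pics/s10.png')
```

```text
[ 524.49219759 -253.93634615  144.30793108] [1.79896112e+02 1.26373039e-02 7.59382045e+01] [-0.10808546 -0.71793998 -0.79400905] [-0.00225223 -0.04253476  0.00741843] 19.35
```

View pics/s10.png

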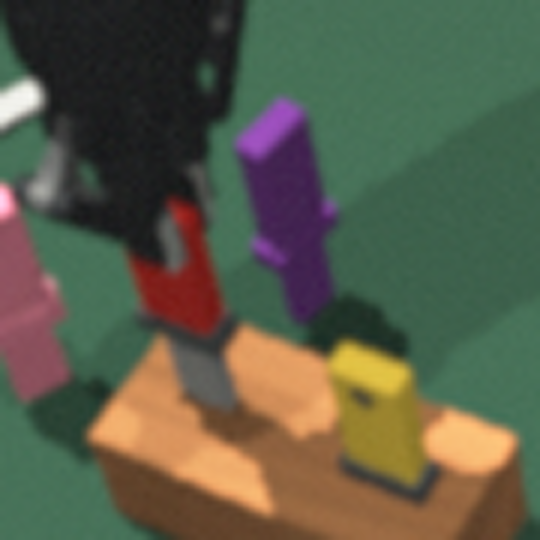

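Request:
{"api": "play_rows", "payload": {"increments": [[[0,-0.2,5],[0,0,0],8],[[0,0,4],[0,0,0],8],[[0,0,0],[0,0,0],8]]}}

```text
time: 19.77
position: [0.5235, -0.2533, 0.1335]
tcp_rot: [-180.0, -0.0, 75.9]
ft_force: [-0.5, 0.0, -1.5]
grip_width: 0.0148
```

```bash
cat > st2.py <<'E'
from plan import *
p,R,s=cur();print(p.round(2),s['tcp_rot'].round(2),'F',s['ft_force'].round(2),'M',s['torque'].round(3),s['time'],s['grip_width'].round(4))
E
python3 st2.py
```

```text
Traceback (most recent call last):
  File "st2.py", line 2, in <module>
    p,R,s=cur();print(p.round(2),s['tcp_rot'].round(2),'F',s['ft_force'].round(2),'M',s['torque'].round(3),s['time'],s['grip_width'].round(4))
                                                                                                                     ^^^^^^^^^^^^^^^^^^^^^
AttributeError: 'float' object has no attribute 'round'
```

Request:
{"api": "play_rows", "payload": {"increments": [[[0,0,8],[0,0,0],8],[[0,0,8],[0,0,0],8],[[0,0,0],[0,0,0],8]]}}

```text
time: 20.15
position: [0.5232, -0.2533, 0.1169]
tcp_rot: [-179.9, -0.0, 75.9]
ft_force: [-1.2, -0.1, -1.5]
grip_width: 0.0149
```

```bash
sed -i "s/s\['grip_width'\].round(4)/s['grip_width']/" st2.py; python3 st2.py
```

```text
[ 523.17 -253.27  116.89] [-179.92   -0.     75.94] F [-1.22 -0.07 -1.47] M [0.028 0.007 0.025] 20.15 0.01491572236111648
```

Request:
{"api": "play_rows", "payload": {"increments": [[[0,0.3,10],[0,0,0],8],[[0,0,10],[0,0,0],8],[[0,0,3],[0,0,0],8],[[0,0,0],[0,0,0],8]]}}

```text
time: 20.65
position: [0.5238, -0.2535, 0.0945]
tcp_rot: [-180.0, 0.0, 75.9]
ft_force: [-0.4, 0.5, -1.8]
grip_width: 0.0142
```

```bash
python3 st2.py
```

```text
[ 523.78 -253.53   94.47] [-179.98    0.     75.94] F [-0.42  0.53 -1.83] M [-0.014 -0.006 -0.029] 20.65 0.014222115376502462
```

Request:
{"api": "play_rows", "payload": {"increments": [[[0,0,3.5],[0,0,0],8],[[0,0,1],[0,0,0],8],[[0,0,0],[0,0,0],8],[[0,0,0],[0,0,0],8]]}}

```text
time: 21.15
position: [0.524, -0.2535, 0.0903]
tcp_rot: [180.0, 0.0, 75.9]
ft_force: [0.4, -0.4, -1.2]
grip_width: 0.0145
```

```bash
python3 st2.py
```

```text
[ 523.97 -253.52   90.29] [179.99   0.    75.95] F [ 0.43 -0.42 -1.2 ] M [ 0.052 -0.018  0.013] 21.15 0.01448913833456022
```

Request:
{"api": "play_rows", "payload": {"increments": [[[0,0,1],[0,0,0],8],[[0,0,0],[0,0,0],8],[[0,0,0],[0,0,0],8]]}}

```text
time: 21.52
position: [0.524, -0.2535, 0.0893]
tcp_rot: [180.0, 0.0, 75.9]
ft_force: [-0.2, -0.1, 1.2]
grip_width: 0.0142
```

```bash
python3 st2.py
```

```text
[ 524.02 -253.53   89.32] [179.99   0.    75.95] F [-0.2  -0.11  1.18] M [ 0.122 -0.029  0.026] 21.525 0.014233933915803932
```

Request:
{"api": "play_rows", "payload": {"increments": [[[0,0,0],[0,0,0],18],[[0,0,0],[0,0,0],24],[[0,0,0],[0,0,0],32],[[0,0,0],[0,0,0],50],[[0,0,0],[0,0,0],65],[[0,0,-10],[0,0,0],70],[[0,0,-40],[0,0,0],80],[[0,0,-60],[0,0,0],80],[[0,0,0],[0,0,0],80]]}}

```text
time: 22.65
position: [0.5255, -0.2548, 0.2038]
tcp_rot: [179.6, 0.0, 75.9]
ft_force: [-0.6, -0.6, -0.9]
grip_width: 0.0797
```

```bash
python3 st2.py
python3 - <<'E'
from plan import *
im=cams.camera('scene');crop(im,170,120,130,130,5,'pics/s11.png')
plan([(545.8,-170.5,200,76),(545.8,-170.5,89,76)],grip=80,dec=1)
E
```

```text
[ 525.52 -254.75  203.78] [1.7962e+02 3.0000e-02 7.5920e+01] F [-0.61 -0.56 -0.94] M [-0.023 -0.03   0.013] 22.65 0.07969215967374117
5
[[[43.0, 0.1, 0.8], [0.1, -0.0, -0.0], 80], [[43.0, 0.1, 0.7], [0.1, -0.0, -0.1], 80], [[-0.0, -0.0, 37.0], [0.0, -0.0, 0.0], 80], [[-0.0, -0.0, 37.0], [0.0, -0.0, 0.0], 80], [[-0.0, -0.0, 37.0], [0.0, -0.0, 0.0], 80]]
end [ 545.85 -170.48   89.02] [ 1.7999e+02 -1.0000e-02  7.6050e+01]
```

View pics/s11.png

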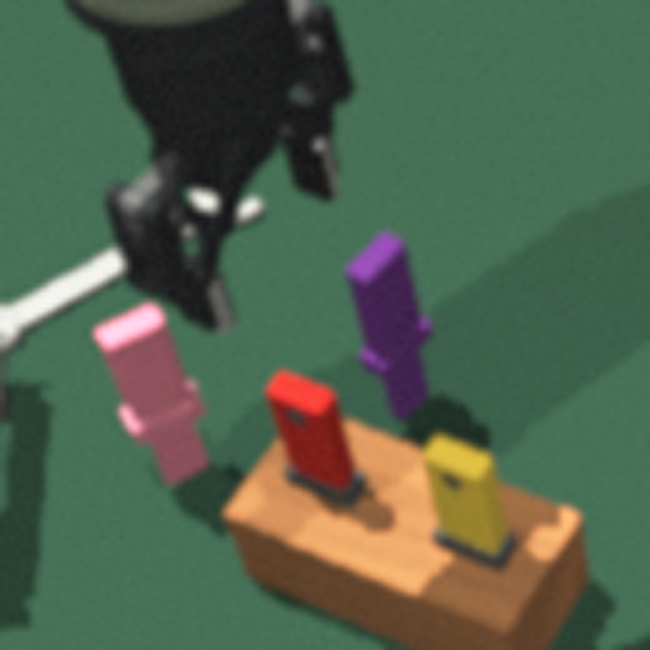

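The red gauge is back upright with its collar on the stand (crop (320,440)). Now for the yellow one.

Request:
{"api": "play_rows", "payload": {"increments": [[[43,0,0.8],[0,0,0],80],[[43,0,0.7],[0,0,0],80],[[0,0,0],[0,0,0],80],[[0,0,37],[0,0,0],80],[[0,0,37],[0,0,0],70],[[0,0,27],[0,0,0],60],[[0,0,10],[0,0,0],50],[[0,0,0],[0,0,0],40],[[0,0,0],[0,0,0],30]]}}

```text
time: 23.82
position: [0.5453, -0.1705, 0.0877]
tcp_rot: [179.9, -0.0, 75.9]
ft_force: [-0.0, 0.0, -0.0]
grip_width: 0.0301
```

```bash
python3 st2.py
python3 - <<'E'
from plan import *
im=cams.camera('scene');crop(im,190,130,110,120,5,'pics/s12.png')
p,R,s=cur();print(proj('scene',p/1000+R.apply([[0,.015,-.012],[-.011,.015,-.012],[.011,.015,-.012]]))-[190,130])
E
```

```text
[ 545.27 -170.46   87.69] [179.93  -0.    75.93] F [-0.    0.02 -0.01] M [0.017 0.032 0.025] 23.825 0.03009786342839705
[[70.16581309 95.43222884]
 [66.38594652 93.83127107]
 [73.9632322  97.04062696]]
```

View pics/s12.png

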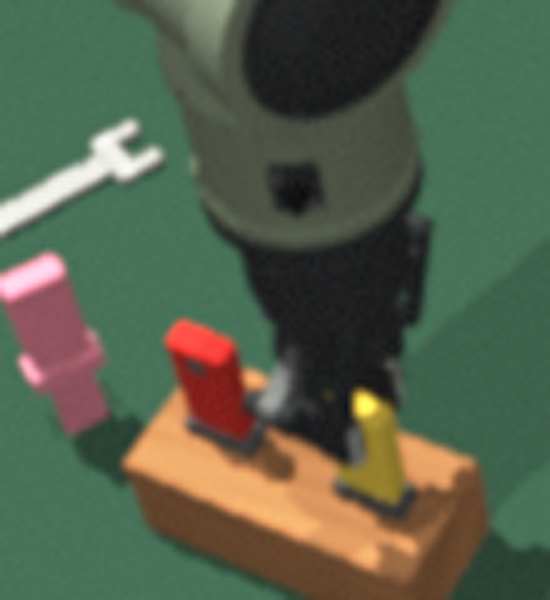

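Request:
{"api": "play_rows", "payload": {"increments": [[[0,0,-1.5],[0,0,0],25],[[0,0,0],[0,0,0],20],[[0,0,0],[0,0,0],15],[[0,0,0],[0,0,0],8],[[0,0,0],[0,0,0],8],[[0,0,0],[0,0,0],8]], "squeeze": 60}}

```text
time: 24.62
position: [0.5449, -0.17, 0.0887]
tcp_rot: [180.0, -0.0, 75.9]
ft_force: [-1.9, 2.3, 10.1]
grip_width: 0.0149
```

```bash
python3 st2.py
```

```text
[ 544.91 -169.99   88.7 ] [ 1.7998e+02 -2.0000e-02  7.5950e+01] F [-1.88  2.34 10.12] M [ 0.372  0.673 -0.063] 24.625 0.014899033280987753
```

Request:
{"api": "play_rows", "payload": {"increments": [[[0,0,-10],[0,0,0],8],[[0,0,-20],[0,0,0],8],[[0,0,-30],[0,0,0],8],[[0,0,-40],[0,0,0],8],[[0,0,-50],[0,0,0],8],[[0,0,-50],[0,0,0],8],[[0,0,-40],[0,0,0],8],[[0,0,0],[0,0,0],8],[[0,0,0],[0,0,0],8]]}}

```text
time: 25.75
position: [0.5444, -0.1699, 0.3278]
tcp_rot: [-180.0, -0.0, 75.9]
ft_force: [0.1, -0.4, -1.6]
grip_width: 0.0147
```

```bash
python3 st2.py
python3 - <<'E'
from plan import *
plan([(565,100,330,80.3),(499,225,330,80.3)],grip=8)
im=cams.camera('scene');crop(im,190,50,130,160,4,'pics/s13.png')
E
```

```text
[ 544.44 -169.87  327.77] [-1.7996e+02 -1.0000e-02  7.5950e+01] F [ 0.11 -0.42 -1.65] M [ 0.046 -0.005 -0.028] 25.75 0.014670290519896701
9
[[[44.0, -8.0, -0.0], [-0.0, -0.0, -0.7], 8], [[45.0, -7.0, -0.0], [-0.0, -0.0, -0.7], 8], [[45.0, -6.0, -1.0], [-0.0, -0.0, -0.7], 8], [[45.0, -6.0, -0.0], [-0.0, -0.0, -0.8], 8], [[44.0, -5.0, -1.0], [-0.0, -0.0, -0.7], 8], [[45.0, -5.0, -0.0], [-0.0, -0.0, -0.8], 8], [[37.0, -29.0, -0.0], [-0.0, -0.0, 0.0], 8], [[38.0, -29.0, -0.0], [-0.0, -0.0, 0.0], 8], [[37.0, -28.0, -0.0], [-0.0, -0.0, 0.0], 8]]
end [499.25 224.78 329.9 ] [-1.7996e+02 -1.0000e-02  8.0350e+01]
```

View pics/s13.png

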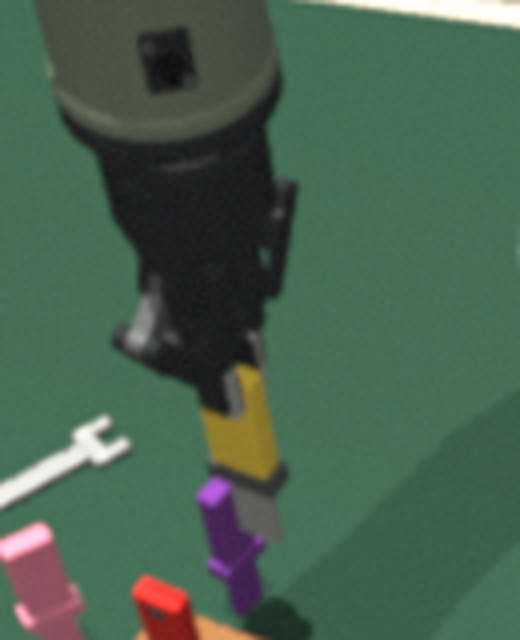

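Yellow gauge held upright (crop (240,420)). Moving it over the crusher.

Request:
{"api": "play_rows", "payload": {"increments": [[[44,-8,0],[0,0,-0.7],8],[[45,-7,0],[0,0,-0.7],8],[[45,-6,-1],[0,0,-0.7],8],[[45,-6,0],[0,0,-0.8],8],[[44,-5,-1],[0,0,-0.7],8],[[45,-5,0],[0,0,-0.8],8],[[37,-29,0],[0,0,0],8],[[38,-29,0],[0,0,0],8],[[37,-28,0],[0,0,0],8],[[0,0,20],[0,0,0],8],[[0,0,0],[0,0,0],8],[[0,0,0],[0,0,0],8]]}}

```text
time: 27.3
position: [0.4999, 0.2239, 0.3104]
tcp_rot: [-180.0, 0.0, 80.3]
ft_force: [1.1, -0.2, -0.6]
grip_width: 0.0143
```

```bash
python3 st.py;python3 - <<'E'
from plan import *
im=cams.camera('scene');crop(im,380,120,110,140,5,'pics/s14.png')
p,R,s=cur();print('tip',proj('scene',p/1000-[0,0,.077])-[380,120])
E
```

```text
t 27.3 TCP crusher x 1.54 y 4.20 tipz 233.07 | F x 1.12 y -0.03 z -0.61 | M about y 0.016 x 0.028 [-1.800e+02  3.000e-02  8.027e+01] 0.0143
tip [[52.11642067 81.18445217]]
```

View pics/s14.png

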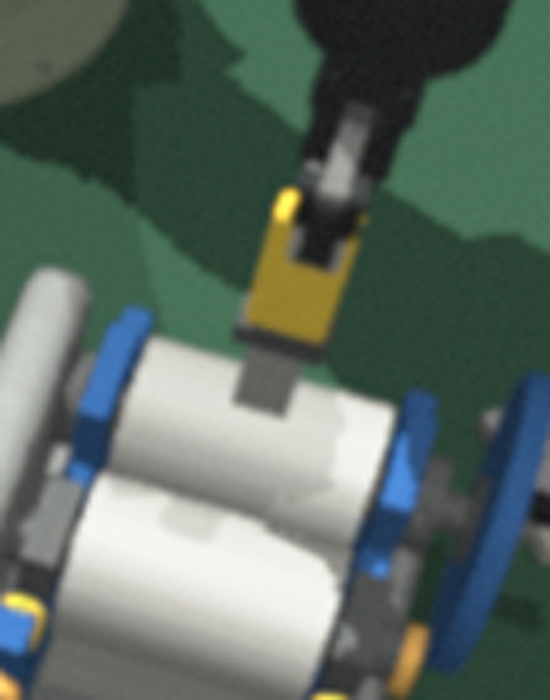

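Request:
{"api": "play_rows", "payload": {"increments": [[[-3,-2.8,15],[0,0,0],8],[[0,0,22],[0,0,0],8],[[0,0,20],[0,0,0],8],[[0,0,8],[0,0,0],8],[[0,0,0],[0,0,0],8],[[0,0,0],[0,0,0],8]]}}

```text
time: 28.1
position: [0.4966, 0.2221, 0.2458]
tcp_rot: [180.0, -0.0, 80.3]
ft_force: [-0.1, -0.9, -1.2]
grip_width: 0.0146
```

```bash
python3 st.py
```

```text
t 28.1 TCP crusher x -1.41 y 1.90 tipz 168.46 | F x 0.02 y -0.87 z -1.16 | M about y -0.063 x 0.014 [ 1.7997e+02 -3.0000e-02  8.0340e+01] 0.0146
```

Request:
{"api": "play_rows", "payload": {"increments": [[[0,0.1,5],[0,0,0],8],[[0,0,5],[0,0,0],8],[[0,0,4],[0,0,0],8],[[0,0,0],[0,0,0],8]]}}

```text
time: 28.6
position: [0.4963, 0.222, 0.2309]
tcp_rot: [-180.0, 0.0, 80.3]
ft_force: [-0.8, 0.4, -0.8]
grip_width: 0.0146
```

```bash
python3 st.py
```

```text
t 28.6 TCP crusher x -1.72 y 1.74 tipz 153.56 | F x -0.90 y 0.26 z -0.83 | M about y -0.004 x -0.026 [-1.7998e+02  3.0000e-02  8.0350e+01] 0.0146
```

Request:
{"api": "play_rows", "payload": {"increments": [[[0,0,2],[0,0,0],8],[[0,0,2],[0,0,0],8],[[0,0,0],[0,0,0],8]]}}

```text
time: 28.98
position: [0.4964, 0.222, 0.2271]
tcp_rot: [-180.0, 0.0, 80.3]
ft_force: [-0.6, 0.3, -1.2]
grip_width: 0.015
```

```bash
python3 st.py
```

```text
t 28.975 TCP crusher x -1.62 y 1.80 tipz 149.79 | F x -0.64 y 0.21 z -1.23 | M about y -0.014 x 0.002 [-1.7999e+02  1.0000e-02  8.0350e+01] 0.015
```

Request:
{"api": "play_rows", "payload": {"increments": [[[0,0,2],[0,0,0],8],[[0,0,0],[0,0,0],8]]}}

```text
time: 29.22
position: [0.4964, 0.2221, 0.2251]
tcp_rot: [-180.0, 0.0, 80.4]
ft_force: [0.2, -0.6, -1.2]
grip_width: 0.0145
```

```bash
python3 st.py
```

```text
t 29.225 TCP crusher x -1.66 y 1.82 tipz 147.76 | F x 0.26 y -0.53 z -1.22 | M about y 0.026 x -0.014 [-1.7999e+02  1.0000e-02  8.0350e+01] 0.0145
```

Request:
{"api": "play_rows", "payload": {"increments": [[[0,0.4,2],[0,0,0],8],[[0,0,0],[0,0,0],8]]}}

```text
time: 29.48
position: [0.4968, 0.222, 0.2231]
tcp_rot: [-180.0, 0.0, 80.3]
ft_force: [-0.2, 0.3, -1.4]
grip_width: 0.0148
```

```bash
python3 st.py
```

```text
t 29.475 TCP crusher x -1.20 y 1.80 tipz 145.77 | F x -0.28 y 0.26 z -1.35 | M about y 0.053 x -0.027 [-1.7999e+02  1.0000e-02  8.0350e+01] 0.0148
```

Request:
{"api": "play_rows", "payload": {"increments": [[[0,0,2],[0,0,0],8],[[0,0,0],[0,0,0],8]]}}

```text
time: 29.72
position: [0.4968, 0.222, 0.221]
tcp_rot: [-180.0, 0.0, 80.3]
ft_force: [1.3, -0.2, -0.9]
grip_width: 0.0144
```

```bash
python3 st.py
```

```text
t 29.725 TCP crusher x -1.26 y 1.79 tipz 143.72 | F x 1.31 y 0.03 z -0.92 | M about y -0.010 x -0.009 [-1.7999e+02  1.0000e-02  8.0350e+01] 0.0144
```

Request:
{"api": "play_rows", "payload": {"increments": [[[0,0,2],[0,0,0],8],[[0,0,0],[0,0,0],8]]}}

```text
time: 29.98
position: [0.4967, 0.222, 0.219]
tcp_rot: [-180.0, 0.0, 80.3]
ft_force: [0.6, -0.1, -0.9]
grip_width: 0.0147
```

```bash
python3 st.py
```

```text
t 29.975 TCP crusher x -1.28 y 1.80 tipz 141.74 | F x 0.57 y -0.02 z -0.95 | M about y -0.011 x -0.008 [-1.7999e+02  1.0000e-02  8.0340e+01] 0.0147
```

Request:
{"api": "play_rows", "payload": {"increments": [[[0,0,2],[0,0,0],8],[[0,0,0],[0,0,0],8]]}}

```text
time: 30.22
position: [0.4968, 0.222, 0.217]
tcp_rot: [-180.0, 0.0, 80.3]
ft_force: [-0.3, 0.1, -0.7]
grip_width: 0.0144
```

```bash
python3 st.py
```

```text
t 30.225 TCP crusher x -1.24 y 1.79 tipz 139.74 | F x -0.31 y 0.08 z -0.74 | M about y -0.035 x 0.005 [-1.7999e+02  1.0000e-02  8.0350e+01] 0.0144
```

Request:
{"api": "play_rows", "payload": {"increments": [[[0,0,3],[0,0,0],8],[[0,0,3],[0,0,0],8],[[0,0,0],[0,0,0],8]]}}

```text
time: 30.6
position: [0.4967, 0.2219, 0.2109]
tcp_rot: [-180.0, 0.0, 80.3]
ft_force: [0.2, 0.0, -1.4]
grip_width: 0.0144
```

```bash
python3 st.py
```

```text
t 30.6 TCP crusher x -1.29 y 1.72 tipz 133.61 | F x 0.22 y 0.04 z -1.39 | M about y 0.022 x -0.073 [-1.7998e+02  2.0000e-02  8.0350e+01] 0.0144
```

Request:
{"api": "play_rows", "payload": {"increments": [[[0,0,3],[0,0,0],8],[[0,0,3],[0,0,0],8],[[0,0,3],[0,0,0],8],[[0,0,0],[0,0,0],8]]}}

```text
time: 31.1
position: [0.4967, 0.2219, 0.202]
tcp_rot: [-180.0, 0.0, 80.3]
ft_force: [-0.4, 0.4, 0.0]
grip_width: 0.0145
```

```bash
python3 st.py
```

```text
t 31.1 TCP crusher x -1.28 y 1.76 tipz 124.65 | F x -0.42 y 0.30 z 0.04 | M about y -0.030 x -0.005 [-1.7999e+02  2.0000e-02  8.0350e+01] 0.0145
```

Request:
{"api": "play_rows", "payload": {"increments": [[[0,0,3],[0,0,0],8],[[0,0,3],[0,0,0],8],[[0,0,3],[0,0,0],8],[[0,0,0],[0,0,0],8]]}}

```text
time: 31.6
position: [0.4967, 0.222, 0.193]
tcp_rot: [-180.0, 0.0, 80.3]
ft_force: [-0.6, -0.3, -1.7]
grip_width: 0.0146
```

```bash
python3 st.py
```

```text
t 31.6 TCP crusher x -1.27 y 1.76 tipz 115.67 | F x -0.49 y -0.40 z -1.69 | M about y 0.013 x -0.025 [-1.7999e+02  1.0000e-02  8.0340e+01] 0.0146
```

Request:
{"api": "play_rows", "payload": {"increments": [[[0,0,2],[0,0,0],8],[[0,0,1.5],[0,0,0],8],[[0,0,0],[0,0,0],8]]}}

```text
time: 31.98
position: [0.4968, 0.222, 0.1896]
tcp_rot: [-180.0, 0.0, 80.3]
ft_force: [0.7, 1.1, -1.3]
grip_width: 0.0146
```

```bash
python3 st.py
```

```text
t 31.975 TCP crusher x -1.22 y 1.79 tipz 112.29 | F x 0.47 y 1.17 z -1.34 | M about y -0.014 x 0.060 [-1.7999e+02  1.0000e-02  8.0340e+01] 0.0146
```

Request:
{"api": "play_rows", "payload": {"increments": [[[0,0,1],[0,0,0],8],[[0,0,0],[0,0,0],8]]}}

```text
time: 32.22
position: [0.4968, 0.222, 0.1887]
tcp_rot: [-180.0, 0.0, 80.3]
ft_force: [0.2, 0.9, -0.9]
grip_width: 0.0144
```

```bash
python3 st.py
```

```text
t 32.225 TCP crusher x -1.18 y 1.82 tipz 111.36 | F x 0.07 y 0.96 z -0.86 | M about y -0.001 x 0.056 [-180.      0.     80.34] 0.0144
```

Request:
{"api": "play_rows", "payload": {"increments": [[[0,0,0.7],[0,0,0],8],[[0,0,0],[0,0,0],8]]}}

```text
time: 32.48
position: [0.4968, 0.222, 0.188]
tcp_rot: [-180.0, 0.0, 80.3]
ft_force: [-0.8, -0.1, -1.3]
grip_width: 0.0147
```

```bash
python3 st.py
```

```text
t 32.475 TCP crusher x -1.21 y 1.81 tipz 110.66 | F x -0.73 y -0.23 z -1.30 | M about y -0.026 x 0.032 [-1.800e+02  1.000e-02  8.035e+01] 0.0147
```

Request:
{"api": "play_rows", "payload": {"increments": [[[0,0,0.6],[0,0,0],8],[[0,0,0],[0,0,0],8]]}}

```text
time: 32.72
position: [0.4969, 0.222, 0.1874]
tcp_rot: [180.0, -0.0, 80.3]
ft_force: [0.4, 0.5, -0.4]
grip_width: 0.0145
```

```bash
python3 st.py
```

```text
t 32.725 TCP crusher x -1.12 y 1.84 tipz 110.10 | F x 0.30 y 0.56 z -0.44 | M about y -0.042 x -0.038 [179.99  -0.    80.34] 0.0145
```

Request:
{"api": "play_rows", "payload": {"increments": [[[0,0,0.5],[0,0,0],8],[[0,0,0],[0,0,0],8]]}}

```text
time: 32.98
position: [0.497, 0.222, 0.187]
tcp_rot: [180.0, -0.0, 80.3]
ft_force: [0.1, 0.5, 1.3]
grip_width: 0.0148
```

```bash
python3 st.py
```

```text
t 32.975 TCP crusher x -1.02 y 1.87 tipz 109.70 | F x 0.01 y 0.48 z 1.29 | M about y -0.190 x 0.007 [ 1.7998e+02 -1.0000e-02  8.0350e+01] 0.0148
```

Request:
{"api": "play_rows", "payload": {"increments": [[[0,0,0.4],[0,0,0],8],[[0,0,0],[0,0,0],8]]}}

```text
time: 33.22
position: [0.4971, 0.2221, 0.1868]
tcp_rot: [180.0, -0.0, 80.3]
ft_force: [-0.5, 0.3, 5.1]
grip_width: 0.0145
```

```bash
python3 st.py
```

```text
t 33.225 TCP crusher x -0.95 y 1.93 tipz 109.49 | F x -0.56 y 0.19 z 5.13 | M about y 0.012 x -0.131 [ 1.7998e+02 -2.0000e-02  8.0340e+01] 0.0145
```

The collar has landed: the force rises at TCP z≈187 mm, where I expected about 187.3. I unload slightly and look before letting go.

Request:
{"api": "play_rows", "payload": {"increments": [[[0,-0.1,-0.5],[0,0,0],8],[[0,0,0],[0,0,0],8]], "squeeze": 20}}

```text
time: 33.48
position: [0.4968, 0.222, 0.187]
tcp_rot: [180.0, 0.0, 80.3]
ft_force: [1.2, -0.2, 1.2]
grip_width: 0.0145
```

```bash
python3 st.py
python3 - <<'E'
from plan import *
im=cams.camera('scene');crop(im,360,130,130,150,4.5,'pics/s15.png')
E
```

```text
t 33.475 TCP crusher x -1.21 y 1.83 tipz 109.68 | F x 1.19 y 0.03 z 1.19 | M about y -0.561 x 0.031 [179.99   0.    80.35] 0.0145
```

View pics/s15.png

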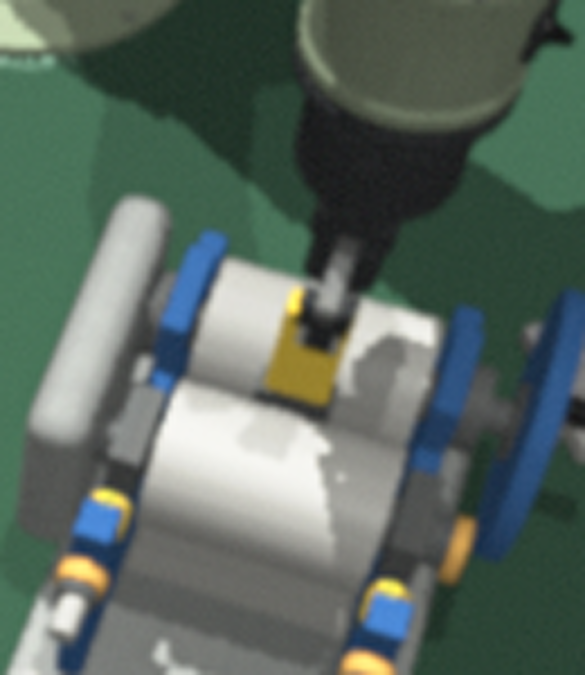

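The yellow gauge sits with its collar in the nip at crop (290,405), between the rolls. Letting go.

Request:
{"api": "play_rows", "payload": {"increments": [[[0,0.2,0],[0,0,0],14],[[0,0,0],[0,0,0],16],[[0,0,0],[0,0,0],18],[[0,0,0],[0,0,0],20],[[0,0,0],[0,0,0],24],[[0,0,0],[0,0,0],30],[[0,0,0],[0,0,0],36]]}}

```text
time: 34.4
position: [0.4969, 0.222, 0.187]
tcp_rot: [180.0, 0.0, 80.3]
ft_force: [0.3, 0.5, -0.4]
grip_width: 0.0362
```

```bash
python3 st.py
python3 - <<'E'
from plan import *
im=cams.camera('scene');crop(im,360,130,130,150,4.5,'pics/s16.png')
E
```

```text
t 34.4 TCP crusher x -1.07 y 1.80 tipz 109.71 | F x 0.16 y 0.56 z -0.45 | M about y -0.061 x -0.062 [180.     0.    80.34] 0.0362
```

View pics/s16.png

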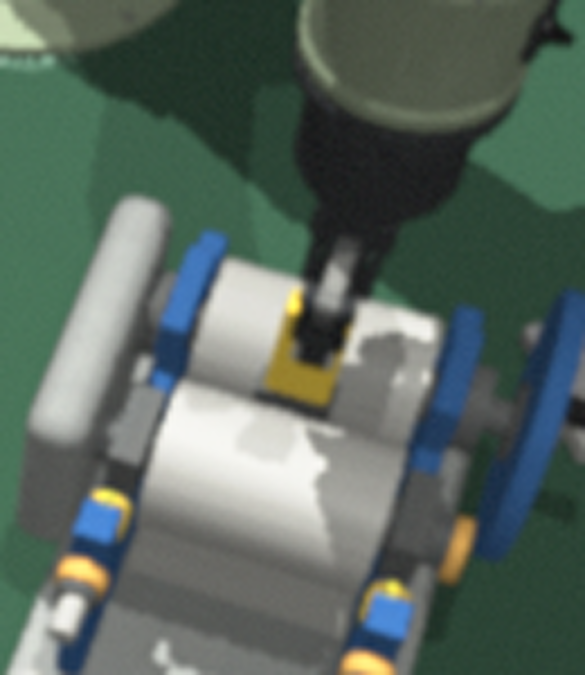

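Released, and the gauge stayed put. I open wider, go straight up and clear the view.

Request:
{"api": "play_rows", "payload": {"increments": [[[0,0,0],[0,0,0],50],[[0,0,0],[0,0,0],60],[[0,0,-5],[0,0,0],65],[[0,0,-15],[0,0,0],70],[[0,0,-40],[0,0,0],75],[[0,0,-50],[0,0,0],75],[[0,0,-50],[0,0,0],75],[[-50,0,0],[0,0,0],75],[[-60,0,0],[0,0,0],75],[[-60,0,0],[0,0,0],75],[[0,0,0],[0,0,0],75]]}}

```text
time: 35.83
position: [0.4679, 0.0501, 0.3486]
tcp_rot: [179.9, -0.1, 80.0]
ft_force: [-0.3, 1.6, -0.1]
grip_width: 0.075
```

```bash
python3 st2.py
python3 - <<'E'
from h import *
im=cams.camera('scene');cv2.imwrite('pics/sf.png',im);crop(im,340,140,170,150,4.5,'pics/s17.png')
t=cams.camera('top');cv2.imwrite('pics/tf.png',t);crop(t,160,185,140,145,4,'pics/t17.png')
E
```

```text
[467.94  50.15 348.6 ] [ 1.7992e+02 -1.0000e-01  7.9990e+01] F [-0.28  1.64 -0.15] M [0.013 0.073 0.041] 35.825 0.0750286126765535
```

View pics/s17.png

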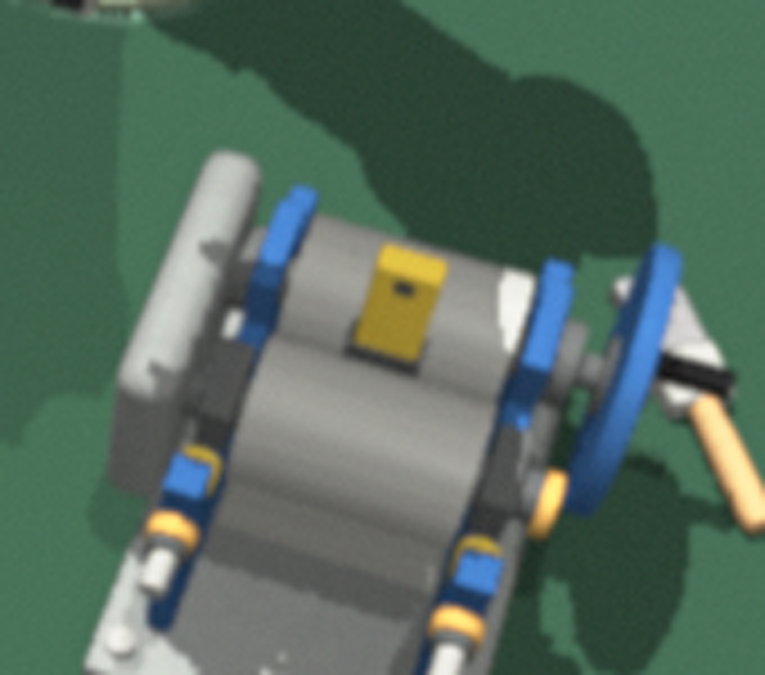

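View pics/sf.png

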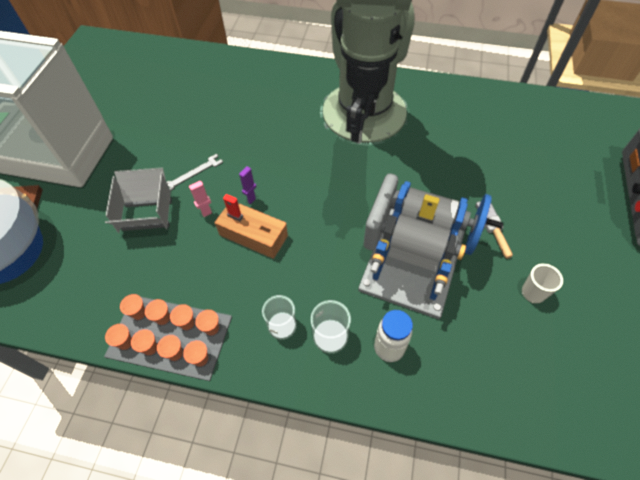

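View pics/t17.png

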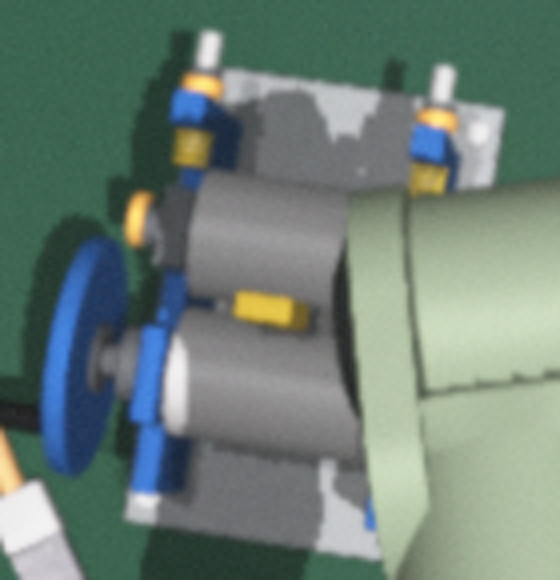

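Run:
```python
from h import *
def cen(im,box,v):
    h=cv2.cvtColor(im,cv2.COLOR_BGR2HSV);m=cv2.inRange(h,np.array((20,120,v)),np.array((34,255,255)))
    x,y,w,hh=box;mm=np.zeros_like(m);mm[y:y+hh,x:x+w]=m[y:y+hh,x:x+w];M=cv2.moments(mm,True);return M['m10']/M['m00'],M['m01']/M['m00'],M['m00']
t=cv2.imread('pics/tf.png');s=cv2.imread('pics/sf.png')
a=cen(t,(212,252,30,20),150);b=cen(s,(415,190,30,35),185);print(a,b)
print(two([b[:2]],[a[:2]]),plane('scene',[b[:2]],.242))
ctrl.job_done()
```

```text
(225.41237113402062, 261.50515463917526, 97.0) (431.2345679012346, 198.50617283950618, 81.0)
[[0.49569456 0.2198494  0.23674326 0.00222819]] [[0.49961541 0.22036059 0.242     ]]
the job is handed in; nothing more can be done
```

The red 8 mm gauge jammed, so I put it back in its slot and hung the yellow 5 mm one between the rolls by its collar. The job is handed in.

- **Red gauge:** I lowered it by feel and found light contact on each roll (about 2 N or less), then centred it. It stuck 6.5 mm above the roll axes with about 3.5 N of upward force. That fits a gap of about 6.9 mm. I did not force it. It stands upright in its slot in the last picture.
- **Yellow gauge:** it passed the nip without contact. Its collar landed with its underside about 20 mm above the axes, inside the 16 to 22 mm given, with a peak of about 5 N before I let go. It stayed upright after release.
- **Last checks:** the top of the yellow grip measures (0.496, 0.220, 0.237) m across the two views, against an expected height of 0.242 m. The two cameras disagree by about 2 to 4 mm throughout, and the same offset showed at the start. The look-alikes and bystanders look unmoved, the robot touches nothing, and the clock read about 36 s of the 69 s allowed. I couldn't read the sprung roll's joint; the forces I felt stayed well below its 15 N preload.

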